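# Sort returned vials and a carton into their trays

### The job

Sort the mixed returns on the bench into the white trays: the two small vials into the tray with the two small cells and the two large vials into the tray with the two large cells, standing upright, one vial to a cell, and the little cardboard carton flat on the floor of the undivided tray, the same side up as now. Set the glass down rather than dropping it, do not let a vial tip over, and leave the swab jar and the temperature logger where they are.

Things in the scene. Friction and masses are not known exactly. Their poses are not given: they have to be found in the camera images.
- small_vial_1: Small glass injection vial standing upright: round, 28 mm diameter, 58 mm tall, white paper band and grey cap. Straight wall from the base to 40 mm up, then a shoulder, neck and 21 mm wide cap. About 50 g. Origin: centre of its underside; z up along its axis. The two small vials are alike.
- small_vial_2: Small glass injection vial standing upright: round, 28 mm diameter, 58 mm tall, white paper band and grey cap. Straight wall from the base to 40 mm up, then a shoulder, neck and 21 mm wide cap. About 50 g. Origin: centre of its underside; z up along its axis. The two small vials are alike.
- large_vial_1: Large glass injection vial standing upright, the same make as the small one but bigger: round, 46 mm diameter, 80 mm tall, white paper band and grey cap. Straight wall from the base to 62 mm up, then a shoulder, neck and 34 mm wide cap. About 150 g. Origin: centre of its underside; z up along its axis. The two large vials are alike.
- large_vial_2: Large glass injection vial standing upright, the same make as the small one but bigger: round, 46 mm diameter, 80 mm tall, white paper band and grey cap. Straight wall from the base to 62 mm up, then a shoulder, neck and 34 mm wide cap. About 150 g. Origin: centre of its underside; z up along its axis. The two large vials are alike.
- carton: Closed brown cardboard carton with white bands, 80 mm (its x) by 36 mm (its y) by 40 mm tall, about 90 g, rigid. Lies on its 80 by 36 mm base. Origin: centre of its underside; z up.
- small_tray: Small-vial tray: low white plastic tray fixed to the bench, 58 mm (its x) by 112 mm (its y) outside, walls 4 mm thick and 16 mm high over the bench, inner floor 4 mm over the bench. One wall across its middle makes two cells side by side along its y, each 50 mm by 50 mm inside, centred at y = +27 mm and y = -27 mm. Origin: centre of its underside; z up.
- large_tray: Large-vial tray: low white plastic tray fixed to the bench, 76 mm (its x) by 148 mm (its y) outside, walls 4 mm thick and 16 mm high over the bench, inner floor 4 mm over the bench. One wall across its middle makes two square cells side by side along its y, each 68 mm by 68 mm inside, centred at y = +36 mm and y = -36 mm. Origin: centre of its underside; z up.
- carton_tray: Carton tray: low white plastic tray fixed to the bench, 74 mm (its x) by 118 mm (its y) outside, walls 4 mm thick and 16 mm high over the bench, inner floor 4 mm over the bench. Undivided: one space 66 mm (x) by 110 mm (y) inside, so the carton lies with its length along the tray's y. Origin: centre of its underside; z up.
- swab_jar: Bystander, to be left alone: round glass jar of swabs with a steel lid and knob, 66 mm diameter, 86 mm tall, to the left of the work. Origin: centre of its underside.
- logger: Bystander, to be left alone: flat grey temperature logger with a dark display, 50 mm (its x) by 80 mm (its y) by 22 mm tall, lying to the right of the work. Origin: centre of its underside.
There are look-alikes about, which are no part of the job. What is shaped like the large_tray but blue or pink is not meant.

How it is judged:
By the outcome, as a careful person would: the job done as asked, in the order asked, and still so for the second after the job is handed in, with the robot touching nothing.
It also fails if it takes over 128 s, if anything falls off the work surface, if the arm or the gripper's body presses on something with over 40 N, if the wrist force passes 120 N, or if a joint passes its speed limit or range.

### The arm

A 6-joint arm with a two-finger parallel gripper is mounted at the origin on the work surface. World frame = base frame: x ahead of the robot, y to its left, z up, the work surface at z = 0. Lengths are in m, angles in rad, forces in N, time in s.
With the tool pointing down it reaches from about 0.35 to 0.775 m from the base axis. Payload 7.3 kg.
Tool frame: the origin (TCP) lies midway between the tips of the shut fingers; the grasp point (between the pads) lies 19 mm behind it; z points along the fingers, y is the direction in which the jaws open and shut (so a half turn about z gives the same grasp; the last joint's range is limited). The gripper opens to 92 mm and grips with 3 to 60 N. Pads are 19 mm wide; open, the fingers measure 130 mm over their backs; the gripper's body (75 mm by 190 mm) begins 47 mm behind the grasp point.
Start: joints at [-1.347, 0.342, 1.524, -0, 1.275, -0.146], TCP at [0.19, -0.49, 0.227] pointing down, gripper open.
Joint ranges: [-2.53, 2.53], [-0.77, 2.02], [0.04, 2.7], [-1, 4.14], [0.28, 2.66], [-3.11, 3.11]. Speed limits (rad/s): [2.57, 2.57, 3.14, 3.14, 3.14, 3.14].

### API

Orientations are given as [roll, pitch, yaw] about the fixed x, y, z axes, in that order (R = Rz(yaw) Ry(pitch) Rx(roll)).
In Python, from cell import robot gives the robot as it stands.
- The arm moves only by the shell command python3 -m crank 'ROWS' [FORCE]. ROWS is a JSON object of lists of equal length, an entry for each row: "claw": the opening, from 0 (shut) to 1 (fully open); "delta_pos": the shift along the tool's x, y, z in units of 25 mm (1.0 is 25 mm), a list of three; "roll": the turn about the tool's z in units of 6 degrees (1.0 is 6 degrees). In form: {"claw": [claw, ...], "delta_pos": [[dx, dy, dz], ...], "roll": [roll, ...]}. A call has exactly 8 rows; each row is the pose to reach, as a shift and turn from the pose commanded when the call began, along the tool's axes at that moment; what a row does not reach only later rows make up. A row lasts 1/12 s, in which the tool goes at most 41.7 mm and 7.16 degrees, less where a joint would pass 70% of its speed; a pose out of reach is approached as far as the arm can. A call with a gripper value outside its range is refused whole. The fingers move at their own pace and stop on an object; FORCE is the grip in N (left out, the last holds). Time passes only in rows, so rows that repeat a pose let the fingers close, or fill a call up. It gives the time, the measured TCP pose, the force and the opening at its end, in the units of the state.
- robot.observe(): the state, without advancing time (a new reading comes with each control period).
- robot.read_camera(name): name is "side" or "top"; returns a dict with "color" (384x512x3 uint8, blue, green, red), "fx", "fy", "cx", "cy" (pixels), "rvec" (rotation vector, rad) and "tvec" (3), from world to camera coordinates, as OpenCV has them. Camera axes: x right, y down, z forward; pixel columns grow to the right and rows downward; lengths in m; the calibration is good to about 2 mm. A picture is of the moment at which its call begins. There is no depth.
- robot.hand_in(): hands the job in, once; it reports no verdict.
The state is a dict: "time": time; "qpos": joint angles; "qvel": joint speeds; "joint_efforts": joint torques, N m; "tool_pos": TCP position; "tool_rot": TCP orientation; "contact_force": force on the tool from outside, world axes, zero at the start; "torque": the same for the moment, N m; "opening": finger opening in m.
Only numpy, scipy, OpenCV 4.12 (cv2) and the standard library are available. Lean on these libraries where they do the work, as an engineer would, in place of code of your own. Each camera call takes 0.05 s, during which the arm holds its last target.

## Working session

There is one attempt and no reset: what is moved stays moved. The work goes in short steps, Python scripts to look and compute and a shell command to move; the robot and the scene stay as the last step left them, time stands still between calls to the robot, and variables do not carry over. Pictures are saved under pics/ and viewed, and the job is handed in when it is done.

```bash
mkdir -p pics; ls
python3 - <<'E'
from cell import robot
import cv2
print(robot.observe())
for n in("top","side"):
    c=robot.read_camera(n); cv2.imwrite(f"pics/{n}0.png",c["color"])
    print(n,c["fx"],c["fy"],c["cx"],c["cy"],c["rvec"],c["tvec"])
E
```

```text
pics
{'time': 0.0, 'qpos': array([-1.34698313e+00,  3.42726426e-01,  1.52501936e+00, -2.28163234e-05,
        1.27538310e+00, -1.45983862e-01]), 'qvel': array([ 1.52486109e-03, -9.59573617e-04,  7.61562720e-05,  6.23064039e-04,
        3.23527728e-04, -1.47595791e-03]), 'joint_efforts': array([-1.18080094e-03, -4.31246817e+01, -2.44216669e+01,  7.16469996e-02,
        5.60376188e-02, -1.21713188e-04]), 'tool_pos': array([ 0.18968007, -0.48910289,  0.22604222]), 'tool_rot': array([-3.14006959e+00, -2.01883332e-04,  3.69803567e-01]), 'contact_force': array([-0.13645465,  0.52183069,  0.00836939]), 'torque': array([ 0.00886429, -0.01237196,  0.03526924]), 'opening': 0.0918626477774371}
top 371.5894169578736 371.5894169578736 260.2035814071898 183.65397017960763 [ 2.15356444 -2.20698454  0.08089579] [-0.09273394  0.41460011  1.53619413]
side 484.7317132780765 484.7317132780765 250.6490250601007 186.36164734231158 [ 2.34587524 -0.3357365   0.11630378] [-0.41207664  0.07588412  1.58016357]
```

Run:
```python
import cv2
for n in("top","side"):
    i=cv2.imread(f"pics/{n}0.png"); cv2.imwrite(f"pics/{n}0b.png",cv2.resize(i,(800,600),interpolation=cv2.INTER_CUBIC))
```

```text
(no output)
```

View pics/top0b.png

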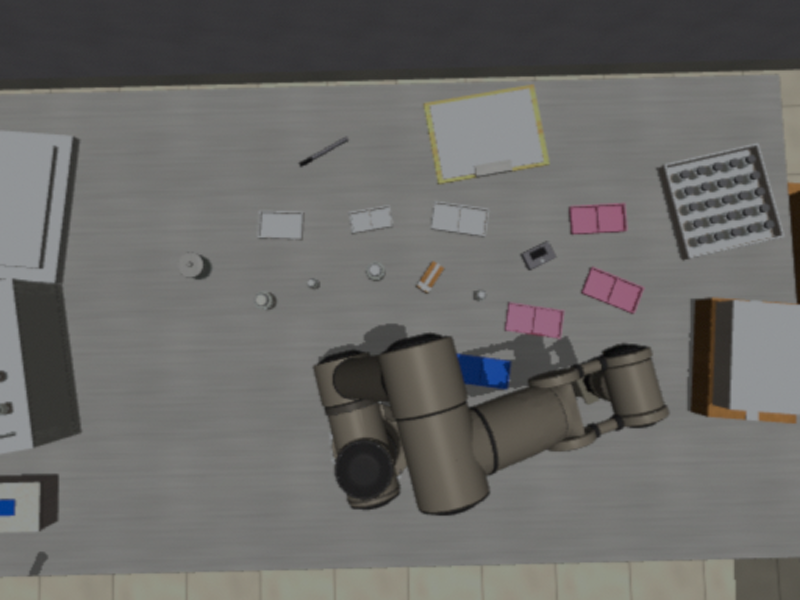

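View pics/side0b.png

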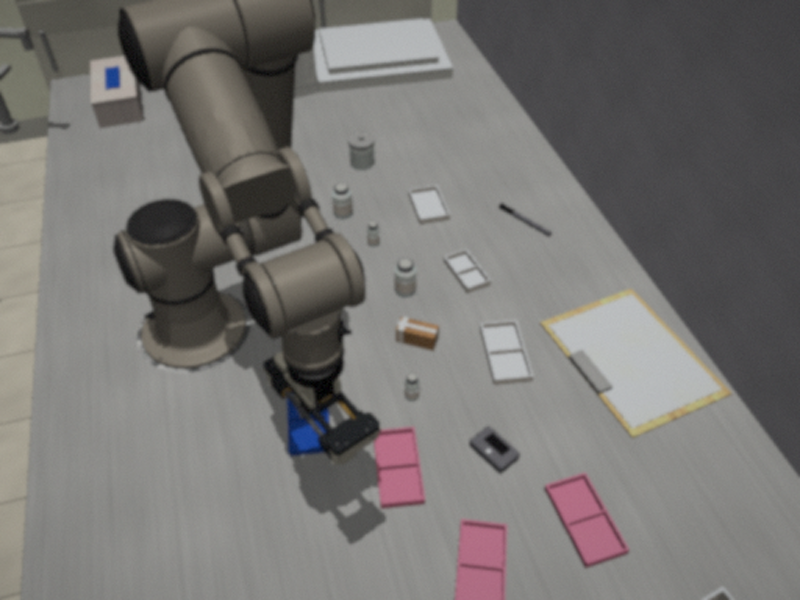

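The top view shows, in 800x600 pixels:
- **Trays:** the white carton, small and large trays at about (281,225), (371,220) and (459,220).
- **Vials:** the small ones at (313,284) and (479,295), the large ones at (375,271) and (264,300).
- **Carton:** (430,277).
- **Bystanders:** the jar at (193,265) and the logger at (539,255).

Next I'll zoom in and measure.

```bash
cat > h.py <<'E'
import cv2,numpy as np
def ray(c,uv):
    R,_=cv2.Rodrigues(np.array(c["rvec"],float)); t=np.array(c["tvec"],float).ravel()
    K=np.array([[c["fx"],0,c["cx"]],[0,c["fy"],c["cy"]],[0,0,1]])
    d=R.T@np.linalg.inv(K)@np.array([uv[0],uv[1],1.]); return -R.T@t,d
def onplane(c,uv,z):
    o,d=ray(c,uv); return o+d*(z-o[2])/d[2]
def tri(c1,u1,c2,u2):
    A=[];b=[]
    for c,u in((c1,u1),(c2,u2)):
        o,d=ray(c,u); d/=np.linalg.norm(d); P=np.eye(3)-np.outer(d,d); A.append(P); b.append(P@o)
    return np.linalg.lstsq(np.vstack(A),np.hstack(b),rcond=None)[0]
def proj(c,p):
    K=np.array([[c["fx"],0,c["cx"]],[0,c["fy"],c["cy"]],[0,0,1]])
    return cv2.projectPoints(np.array([p],float),np.array(c["rvec"],float),np.array(c["tvec"],float),K,None)[0].ravel()
def crop(im,x0,y0,x1,y1,name,s):
    cv2.imwrite(name,cv2.resize(im[y0:y1,x0:x1],None,fx=s,fy=s,interpolation=cv2.INTER_CUBIC))
E
python3 - <<'E'
import cv2; from h import *
t=cv2.imread("pics/top0.png"); s=cv2.imread("pics/side0.png")
crop(t,110,125,365,225,"pics/t0c.png",3.1); crop(s,200,70,360,310,"pics/s0c.png",2.5)
E
```

```text
(no output)
```

View pics/t0c.png

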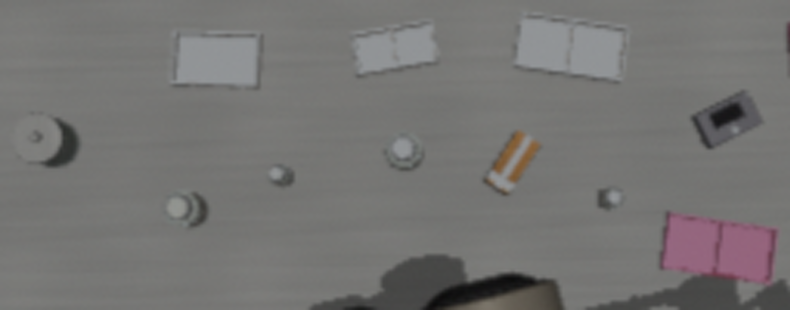

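View pics/s0c.png

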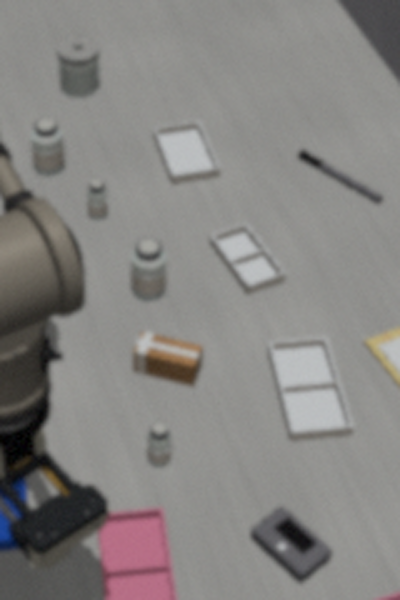

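Run:
```python
import cv2; from h import *
from cell import robot
import pickle
C={n:robot.read_camera(n) for n in("top","side")}; pickle.dump(C,open("c0.pkl","wb"))
for n in C:
    im=C[n]["color"]; g=cv2.GaussianBlur(im,(3,3),0).astype(int).min(2); hs=cv2.cvtColor(im,cv2.COLOR_BGR2HSV)
    x0,y0,x1,y1=(110,125,365,225) if n=="top" else (200,70,360,310)
    print(n,np.percentile(g[y0:y1,x0:x1],[5,50,90,95,98,99.5]))
    th=122 if n=="top" else 165
    m=np.zeros(g.shape,np.uint8); m[y0:y1,x0:x1]=(g[y0:y1,x0:x1]>th)*255
    N,l,st,ce=cv2.connectedComponentsWithStats(m)
    for i in range(1,N):
        if st[i,4]>6: 
            print(st[i],ce[i].round(1),"z4",onplane(C[n],ce[i],.004).round(4),"z16",onplane(C[n],ce[i],.016)[:2].round(4))
rows=[("LA",(178,208),(44,126),.08),("LB",(402,148),(148,245),.08),("SA",(278,174),(96,184),.058),("SB",(613,198),(159,428),.058)]
tiles=[]
for nm,a,b,z in rows:
    a=np.array(a)/3.1+(110,125); b=np.array(b)/2.5+(200,70)
    print(nm,onplane(C["top"],a,z).round(3),onplane(C["side"],b,z).round(3),tri(C["top"],a,C["side"],b).round(3))
    for c,u in(("top",a),("side",b)):
        x,y=u.astype(int); x0=x-16;y0=y-14
        t=cv2.resize(C[c]["color"][y0:y0+36,x0:x0+32],None,fx=6,fy=6,interpolation=cv2.INTER_NEAREST)
        t=cv2.normalize(t,None,0,255,cv2.NORM_MINMAX); cv2.putText(t,f"{nm} {x0},{y0}",(2,12),0,.4,(0,0,255)); tiles.append(t)
cv2.imwrite("pics/tiles.png",np.vstack([np.hstack(tiles[0::2]),np.hstack(tiles[1::2])]))
```

```text
top [ 77. 116. 120. 128. 145. 145.]
[276 128  38  23 589] [294.  139.8] z4 [ 0.5962 -0.2509  0.004 ] z16 [ 0.5938 -0.2498]
[223 132  29  16 336] [236.8 139.9] z4 [ 0.6021 -0.0081  0.004 ] z16 [ 0.5997 -0.0088]
[308 132   5   2   7] [310.1 132.4] z4 [ 0.6263 -0.3204  0.004 ] z16 [ 0.6237 -0.3188]
[164 134  30  19 445] [179.6 143.3] z4 [0.5935 0.2355 0.004 ] z16 [0.5912 0.2328]
[115 163  14  13 101] [121.1 168.9] z4 [0.49   0.4836 0.004 ] z16 [0.4885 0.4791]
[236 169   7   7  34] [239.2 172.2] z4 [ 0.4639 -0.0154  0.004 ] z16 [ 0.4625 -0.0161]
[268 169  13  17  43] [273.7 179.2] z4 [ 0.4305 -0.1601  0.004 ] z16 [ 0.4294 -0.1597]
[197 179   4   3  10] [198.2 180. ] z4 [0.435 0.158 0.004] z16 [0.4339 0.156 ]
[307 187   3   3   9] [308. 188.] z4 [ 0.3899 -0.3032  0.004 ] z16 [ 0.3891 -0.3017]
[164 189   6   6  29] [166.3 191.4] z4 [0.3901 0.2929 0.004 ] z16 [0.3894 0.2899]
side [ 50. 141. 145. 148. 182. 187.]
[264 123  20  16 242] [273.7 130.5] z4 [0.5886 0.2404 0.004 ] z16 [0.5839 0.2263]
[288 164  14  10  91] [294.6 168.3] z4 [0.5945 0.0201 0.004 ] z16 [0.5896 0.0083]
[295 174  14   9  89] [301.8 177.9] z4 [ 0.6021 -0.0323  0.004 ] z16 [ 0.5972 -0.0435]
[255 203   6   7  25] [257.6 206.5] z4 [ 0.4193 -0.1154  0.004 ] z16 [ 0.4163 -0.1258]
[353 205   7  13  51] [356.9 210.1] z4 [ 0.7206 -0.2221  0.004 ] z16 [ 0.7145 -0.2314]
[310 209  22  16 283] [320.3 216.3] z4 [ 0.5983 -0.2127  0.004 ] z16 [ 0.5934 -0.222 ]
[314 226  24  16 309] [325.1 233.6] z4 [ 0.5865 -0.2828  0.004 ] z16 [ 0.5817 -0.2915]
LA [0.383 0.269 0.08 ] [0.38  0.267 0.08 ] [0.382 0.27  0.078]
LB [ 0.453 -0.022  0.08 ] [ 0.453 -0.02   0.08 ] [ 0.453 -0.022  0.082]
SA [0.425 0.143 0.058] [0.426 0.144 0.058] [0.425 0.143 0.059]
SB [ 0.383 -0.295  0.058] [ 0.384 -0.297  0.058] [ 0.384 -0.296  0.056]
```

View pics/tiles.png

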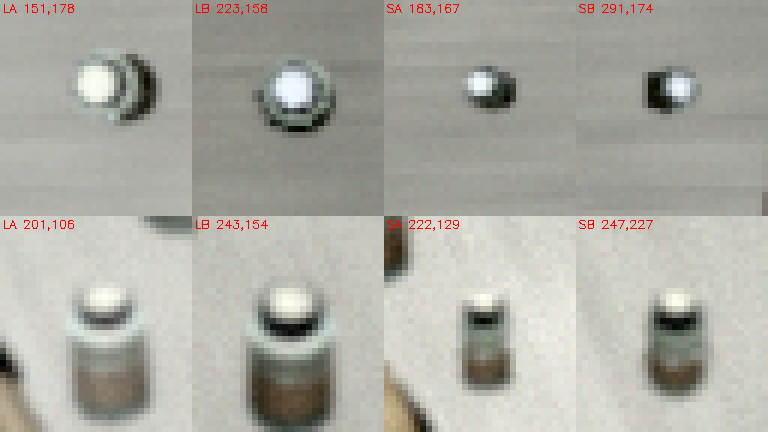

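Run:
```python
import cv2,pickle; from h import *
C=pickle.load(open("c0.pkl","rb")); 
# caps weighted centroid, bg = median of window
def wc(im,u,r,th):
    g=im.astype(float).min(2); x,y=np.round(u).astype(int); w=g[y-r:y+r+1,x-r:x+r+1]; w=np.clip(w-th,0,None)
    Y,X=np.mgrid[y-r:y+r+1,x-r:x+r+1]; return np.array([(w*X).sum(),(w*Y).sum()])/w.sum()
for nm,a,b,z in [("LA",(166.3,191.4),(217.5,120.5),.08),("LB",(239.2,172.2),(259,168.3),.08),("SA",(198.3,180),(238.3,143.2),.058),("SB",(308,188),(263.3,241.2),.058)]:
    r=4 if z==.08 else 3
    a2=wc(C["top"]["color"],a,r,112); b2=wc(C["side"]["color"],b,r,135)
    print(nm,a2.round(1),b2.round(1),onplane(C["top"],a2,z).round(4),onplane(C["side"],b2,z).round(4),tri(C["top"],a2,C["side"],b2).round(4))
# trays: floor mask rects; 
for n,boxes in(("top",{"carton":(162,132,198,156),"small":(221,130,256,152),"large":(274,127,316,154)}),("side",{"carton":(258,116,292,148),"small":(282,158,316,190),"large":(304,203,344,248)})):
    im=C[n]["color"]; g=im.astype(int).min(2); th=118 if n=="top" else 152
    for k,(x0,y0,x1,y1) in boxes.items():
        m=np.zeros(g.shape,np.uint8); m[y0:y1,x0:x1]=g[y0:y1,x0:x1]>(130 if n=="top" else 160)
        m=cv2.morphologyEx(m,cv2.MORPH_CLOSE,np.ones((5,5)))
        p=cv2.findNonZero(m); P=np.array([onplane(C[n],q[0],.004)[:2] for q in p],np.float32)*1000
        (c,s,ang)=cv2.minAreaRect(P); print(n,k,"mean",P.mean(0).round(1),"rect",np.round(c,1),np.round(s,1),round(ang,1))
# carton: orange+white top
im=C["top"]["color"]; hs=cv2.cvtColor(im,cv2.COLOR_BGR2HSV)
b=im[160:195,260:292].astype(int); h=hs[160:195,260:292]
m=((h[...,1]>70)|(b.min(2)>126)).astype(np.uint8); 
for r in m: print("".join(".#"[v] for v in r))
p=cv2.findNonZero(m)+np.array([260,160]); P=np.array([onplane(C["top"],q[0],.04)[:2] for q in p],np.float32)*1000
print("carton",P.mean(0),cv2.minAreaRect(P)); mu=P-P.mean(0); w,v=np.linalg.eigh(mu.T@mu/len(mu)); print(v[:,1],np.degrees(np.arctan2(v[1,1],v[0,1])),np.sqrt(w*12))
im=C["side"]["color"]
t=cv2.resize(im[195:230,245:290],None,fx=8,fy=8,interpolation=cv2.INTER_NEAREST);t2=cv2.resize(C["top"]["color"][160:195,250:295],None,fx=8,fy=8,interpolation=cv2.INTER_NEAREST)
cv2.imwrite("pics/ct.png",np.hstack([t,t2]))
```

```text
LA [166.2 191.4] [218.1 118.4] [0.3856 0.2738 0.08  ] [0.3848 0.2779 0.08  ] [0.3846 0.273  0.0838]
LB [239.3 171.9] [258.9 167.2] [ 0.4564 -0.0201  0.08  ] [ 0.4536 -0.0156  0.08  ] [ 0.4542 -0.02    0.0842]
SA [198.1 180.1] [238.1 141.4] [0.4296 0.1493 0.058 ] [0.4277 0.1558 0.058 ] [0.4276 0.1485 0.0642]
SB [308.1 188. ] [263.2 239.8] [ 0.3866 -0.2969  0.058 ] [ 0.3841 -0.2917  0.058 ] [ 0.3846 -0.2959  0.0633]
top carton mean [592.8 234.1] rect [594.9 239.5] [114.4  68.8] 88.6
top small mean [602.6  -8.5] rect [603.4  -9.3] [ 55.9 109. ] 8.2
top large mean [ 598.6 -250.8] rect [ 598.4 -251.6] [147.1  74.3] 80.3
side carton mean [588.5 240.4] rect [588.5 241.2] [95.7 62.2] 86.7
side small mean [598.3  -6.7] rect [598.1  -5.5] [44.1 95.3] 8.7
side large mean [ 592.2 -249.8] rect [ 596.4 -248.1] [132.2  74.1] 80.5
................................
................................
................................
................................
................................
................................
................................
.................#..............
.........
[... 372 characters left out ...]
#.............
..........##.######.............
........###.##.###..............
........#####.###...............
.......#..####.##...............
..........######................
.............###................
................................
................................
................................
................................
................................
................................
................................
................................
................................
carton [ 439.00305 -165.99066] ((437.6661376953125, -164.83323669433594), (36.28208923339844, 79.88639068603516), 56.07803726196289)
[-0.82274306  0.56841344] 145.36034 [37.633495 74.71099 ]
```

View pics/ct.png

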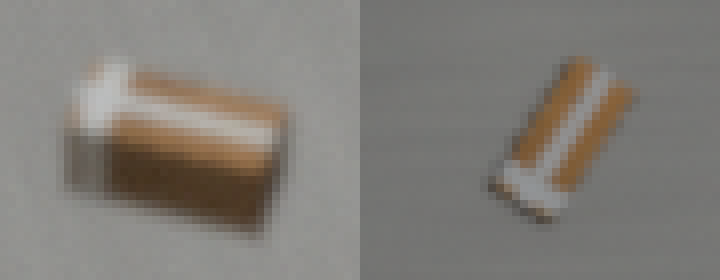

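```bash
cat > go.py <<'E'
import sys,numpy as np
from cell import robot
from scipy.spatial.transform import Rotation as Ro
o=robot.observe(); p=np.array(o["tool_pos"]); R=Ro.from_euler("xyz",o["tool_rot"])
if len(sys.argv)>1:
    x,y,z,yaw=map(float,sys.argv[1:5])
    d=R.inv().apply(np.array([x,y,z])-p)/.025; dy=(np.degrees(o["tool_rot"][2])-yaw+90)%180-90
    print("delta",d.round(2),"roll",round(dy/6,2))
print("t",round(o["time"],2),"pos",p.round(4),"rpy",np.degrees(o["tool_rot"]).round(2),"F",o["contact_force"].round(1),"op",round(o["opening"],4),"q",o["qpos"].round(2))
E
python3 -m crank '{"claw":[1,1,1,1,1,1,1,1],"delta_pos":[[10.1,-4.36,0],[10.1,-4.36,0],[10.1,-4.36,0],[10.1,-4.36,0],[10.1,-4.36,0],[10.1,-4.36,0],[10.1,-4.36,0],[10.1,-4.36,0]],"roll":[-11.47,-11.47,-11.47,-11.47,-11.47,-11.47,-11.47,-11.47]}' 10; python3 go.py 0.386 -0.296 0.12 90
```

```text
time: 0.87
tool_pos: [0.3886, -0.293, 0.2267]
tool_rot: [3.141, -0.001, 1.381]
contact_force: [-0.4, 0.2, 0.1]
opening: 0.0918
delta [-0.14 -0.08  4.27] roll -1.82
t 0.87 pos [ 0.3886 -0.293   0.2267] rpy [ 1.7995e+02 -8.0000e-02  7.9110e+01] F [-0.4  0.2  0.1] op 0.0918 q [-0.8   0.27  1.63  0.    1.24 -0.62]
```

```bash
python3 -m crank '{"claw":[1,1,1,1,1,1,1,1],"delta_pos":[[-0.14,-0.08,1],[-0.14,-0.08,2],[-0.14,-0.08,4],[-0.14,-0.08,4],[-0.14,-0.08,4],[-0.14,-0.08,4],[-0.14,-0.08,4],[-0.14,-0.08,4]],"roll":[-1.82,-1.82,-1.82,-1.82,-1.82,-1.82,-1.82,-1.82]}'; python3 go.py 0.386 -0.296 0.016 90
```

```text
time: 1.53
tool_pos: [0.384, -0.3007, 0.1286]
tool_rot: [3.139, 0.003, 1.56]
contact_force: [-0.5, -0.4, 0.1]
opening: 0.0921
delta [0.2  0.07 4.5 ] roll -0.1
t 1.53 pos [ 0.384  -0.3007  0.1286] rpy [1.7986e+02 1.6000e-01 8.9390e+01] F [-0.5 -0.4  0.1] op 0.0921 q [-0.82  0.38  1.77 -0.    0.99 -0.81]
```

```bash
python3 -m crank '{"claw":[1,1,1,1,1,1,1,1],"delta_pos":[[0.2,0.07,0.5],[0.2,0.07,1.5],[0.2,0.07,2.5],[0.2,0.07,3.5],[0.2,0.07,4.3],[0.2,0.07,4.5],[0.2,0.07,4.5],[0.2,0.07,4.5]],"roll":[-0.1,-0.1,-0.1,-0.1,-0.1,-0.1,-0.1,-0.1]}'; python3 go.py 0.386 -0.296 0.016 90
python3 - <<'E'
from cell import robot
from h import *
for n,b in(("top",(280,165,340,210)),("side",(235,205,300,290))):
    c=robot.read_camera(n); crop(c["color"],*b,f"pics/g1{n}.png",7)
E
```

```text
time: 2.2
tool_pos: [0.3856, -0.2954, 0.0155]
tool_rot: [3.14, 0.001, 1.571]
contact_force: [-0.1, -0.2, -0.2]
opening: 0.092
delta [-0.02  0.01 -0.02] roll 0.0
t 2.2 pos [ 0.3856 -0.2954  0.0155] rpy [1.7992e+02 8.0000e-02 9.0000e+01] F [-0.1 -0.2 -0.2] op 0.092 q [-0.81  0.56  1.88 -0.    0.7  -0.81]
```

View pics/g1side.png

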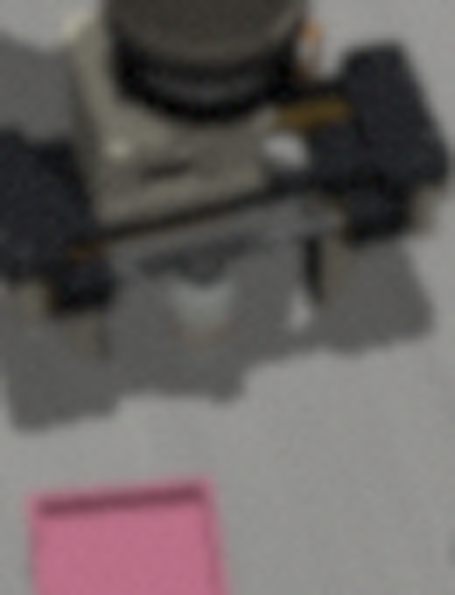

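The vial at crop pixel (205,310) stands between the fingers at (90,330) and (330,300). I'm closing the gripper.

```bash
python3 -m crank '{"claw":[0.5,0.5,0.4,0.35,0.3,0.2,0.1,0],"delta_pos":[[0,0,0],[0,0,0],[0,0,0],[0,0,0],[0,0,0],[0,0,0],[0,0,0],[0,0,0]],"roll":[0,0,0,0,0,0,0,0]}' 12
python3 -m crank '{"claw":[0,0,0,0,0,0,0,0],"delta_pos":[[0,0,0],[0,0,0],[0,0,0],[0,0,-0.2],[0,0,-0.5],[0,0,-1],[0,0,-2],[0,0,-2]],"roll":[0,0,0,0,0,0,0,0]}'
python3 go.py 0.604 -0.034 0.12 90
```

```text
time: 2.97
tool_pos: [0.3849, -0.2947, 0.0142]
tool_rot: [-3.142, 0.0, 1.571]
contact_force: [-0.5, -0.6, -0.6]
opening: 0.0428
time: 3.63
tool_pos: [0.3866, -0.2964, 0.0682]
tool_rot: [3.137, 0.005, 1.571]
contact_force: [1.0, -0.2, -0.0]
opening: 0.0275
delta [10.48  8.71 -2.08] roll 0.0
t 3.63 pos [ 0.3866 -0.2964  0.0682] rpy [179.74   0.27  90.01] F [ 1.  -0.2 -0. ] op 0.0275 q [-0.81  0.47  1.84 -0.    0.83 -0.81]
```

```bash
python3 -m crank '{"claw":[0,0,0,0,0,0,0,0],"delta_pos":[[0.3,0.3,-1],[1,0.9,-2],[2.2,1.8,-2.1],[3.4,2.8,-2.1],[4.6,3.8,-2.1],[5.8,4.8,-2.1],[6.8,5.7,-2.1],[7.6,6.3,-2.1]],"roll":[0,0,0,0,0,0,0,0]}'
python3 go.py 0.604 -0.034 0.12 90
```

```text
time: 4.3
tool_pos: [0.5442, -0.1023, 0.1171]
tool_rot: [3.14, 0.0, 1.572]
contact_force: [-0.2, 0.0, -0.1]
opening: 0.0271
delta [ 2.73  2.4  -0.11] roll 0.01
t 4.3 pos [ 0.5442 -0.1023  0.1171] rpy [1.7992e+02 1.0000e-02 9.0090e+01] F [-0.2  0.  -0.1] op 0.0271 q [-0.32  0.5   1.6   0.    1.04 -0.33]
```

```bash
python3 -m crank '{"claw":[0,0,0,0,0,0,0,0],"delta_pos":[[0.8,0.7,0],[1.6,1.5,0],[2.3,2.1,0],[2.73,2.4,0],[2.73,2.4,0.5],[2.73,2.4,1],[2.73,2.4,1.5],[2.73,2.4,2]],"roll":[0,0,0,0,0,0,0,0]}'
python3 go.py 0.604 -0.034 0.023 90
python3 - <<'E'
from cell import robot
from h import *
for n,b in(("top",(205,115,285,165)),("side",(270,130,350,215))):
    c=robot.read_camera(n); crop(c["color"],*b,f"pics/p1{n}.png",6)
E
```

```text
time: 4.97
tool_pos: [0.602, -0.0366, 0.0663]
tool_rot: [-3.141, 0.0, 1.571]
contact_force: [-0.4, -1.0, -0.5]
opening: 0.0276
delta [0.1  0.08 1.73] roll 0.0
t 4.97 pos [ 0.602  -0.0366  0.0663] rpy [-1.7998e+02  1.0000e-02  9.0010e+01] F [-0.4 -1.  -0.5] op 0.0276 q [-0.19  0.64  1.5  -0.    1.   -0.19]
```

View pics/p1side.png

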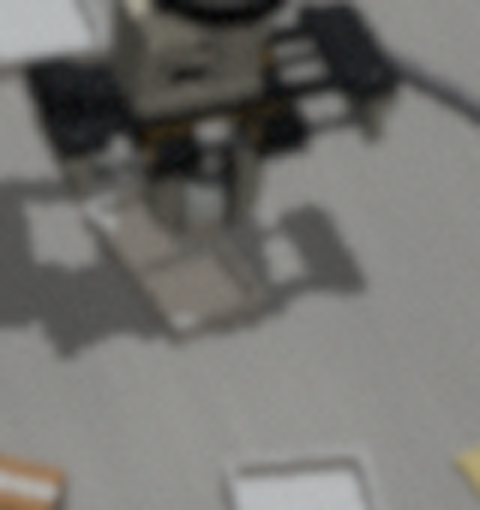

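```bash
python3 -m crank '{"claw":[0,0,0,0,0,0,0,0],"delta_pos":[[0.1,0.08,0.4],[0.1,0.08,0.8],[0.1,0.08,1.2],[0.1,0.08,1.5],[0.1,0.08,1.65],[0.1,0.08,1.75],[0.1,0.08,1.8],[0.1,0.08,1.8]],"roll":[0,0,0,0,0,0,0,0]}'
python3 go.py 0.604 -0.034 0.0195 90
```

```text
time: 5.73
tool_pos: [0.6045, -0.034, 0.0217]
tool_rot: [-3.142, 0.0, 1.571]
contact_force: [0.2, -0.1, -0.3]
opening: 0.0275
delta [-0.   -0.02  0.09] roll 0.0
t 5.73 pos [ 0.6045 -0.034   0.0217] rpy [-1.8e+02  1.0e-02  9.0e+01] F [ 0.2 -0.1 -0.3] op 0.0275 q [-0.18  0.71  1.52 -0.    0.91 -0.18]
```

```bash
python3 -m crank '{"claw":[0,0,0,0,0,0,0,0],"delta_pos":[[0,0,0.02],[0,0,0.04],[0,0,0.06],[0,0,0.08],[0,0,0.1],[0,0,0.1],[0,0,0.1],[0,0,0.1]],"roll":[0,0,0,0,0,0,0,0]}'
python3 go.py 0.604 -0.034 0.0195 90
```

```text
time: 6.4
tool_pos: [0.6045, -0.0339, 0.0192]
tool_rot: [3.142, 0.0, 1.571]
contact_force: [-0.9, -0.7, -0.2]
opening: 0.0273
delta [-0.   -0.02 -0.01] roll 0.0
t 6.4 pos [ 0.6045 -0.0339  0.0192] rpy [1.8e+02 1.0e-02 9.0e+01] F [-0.9 -0.7 -0.2] op 0.0273 q [-0.18  0.71  1.52 -0.    0.91 -0.18]
```

```bash
python3 -m crank '{"claw":[0,0,0,0,0,0,0,0],"delta_pos":[[0,0,0.02],[0,0,0.04],[0,0,0.06],[0,0,0.06],[0,0,0.06],[0,0,0.06],[0,0,0.06],[0,0,0.06]],"roll":[0,0,0,0,0,0,0,0]}'
python3 go.py 0.604 -0.034 0.0195 90
```

```text
time: 7.07
tool_pos: [0.6045, -0.0339, 0.0182]
tool_rot: [3.141, 0.0, 1.571]
contact_force: [-2.1, 0.0, 5.8]
opening: 0.0274
delta [-0.   -0.02 -0.05] roll 0.0
t 7.07 pos [ 0.6045 -0.0339  0.0182] rpy [1.7998e+02 1.0000e-02 9.0000e+01] F [-2.1  0.   5.8] op 0.0274 q [-0.18  0.71  1.52 -0.    0.91 -0.18]
```

Contact reads 5.8 N at the expected height, so the vial is on the tray floor. Releasing and lifting.

```bash
python3 -m crank '{"claw":[0.35,0.4,0.5,0.6,0.6,0.6,0.6,0.6],"delta_pos":[[0,0,0],[0,0,0],[0,0,0],[0,0,0],[0,0,0],[0,0,-0.3],[0,0,-1],[0,0,-2]],"roll":[0,0,0,0,0,0,0,0]}'
python3 go.py 0.428 0.1485 0.12 90
```

```text
time: 7.73
tool_pos: [0.603, -0.0337, 0.0667]
tool_rot: [-3.137, -0.001, 1.571]
contact_force: [0.6, -0.1, -0.1]
opening: 0.0549
delta [ 7.29 -7.01 -2.1 ] roll -0.0
t 7.73 pos [ 0.603  -0.0337  0.0667] rpy [-1.7976e+02 -4.0000e-02  9.0000e+01] F [ 0.6 -0.1 -0.1] op 0.0549 q [-0.18  0.65  1.49 -0.    1.01 -0.18]
```

Next, small vial A at (0.428, 0.1485).

```bash
python3 -m crank '{"claw":[0.6,1,1,1,1,1,1,1],"delta_pos":[[0,0,-1],[0,0,-2.2],[1,-1,-2.2],[2.2,-2.1,-2.2],[3.4,-3.2,-2.2],[4.6,-4.4,-2.2],[5.8,-5.6,-2.2],[7,-6.7,-2.2]],"roll":[0,0,0,0,0,0,0,0]}'
python3 go.py 0.428 0.1485 0.016 90
```

```text
time: 8.4
tool_pos: [0.4357, 0.1416, 0.1233]
tool_rot: [3.141, -0.0, 1.57]
contact_force: [1.4, 0.6, 0.9]
opening: 0.0912
delta [ 0.28 -0.31  4.29] roll -0.01
t 8.4 pos [0.4357 0.1416 0.1233] rpy [179.96  -0.    89.96] F [1.4 0.6 0.9] op 0.0912 q [ 0.15  0.34  1.85 -0.    0.95  0.15]
```

```bash
python3 -m crank '{"claw":[1,1,1,1,1,1,1,1],"delta_pos":[[0.28,-0.31,0],[0.28,-0.31,0],[0.28,-0.31,1],[0.28,-0.31,2],[0.28,-0.31,3],[0.28,-0.31,3.9],[0.28,-0.31,4.29],[0.28,-0.31,4.29]],"roll":[0,0,0,0,0,0,0,0]}'
python3 go.py 0.428 0.1485 0.016 90
python3 - <<'E'
from cell import robot
from h import *
c=robot.read_camera("side"); crop(c["color"],200,100,340,220,"pics/g2.png",5)
E
```

```text
time: 9.07
tool_pos: [0.4296, 0.1465, 0.0135]
tool_rot: [-3.138, 0.001, 1.57]
contact_force: [0.0, -0.2, 0.4]
opening: 0.0918
delta [ 0.08 -0.06 -0.1 ] roll -0.01
t 9.07 pos [0.4296 0.1465 0.0135] rpy [-1.7982e+02  5.0000e-02  8.9940e+01] F [ 0.  -0.2  0.4] op 0.0918 q [ 0.16  0.53  1.96 -0.    0.66  0.16]
```

View pics/g2.png

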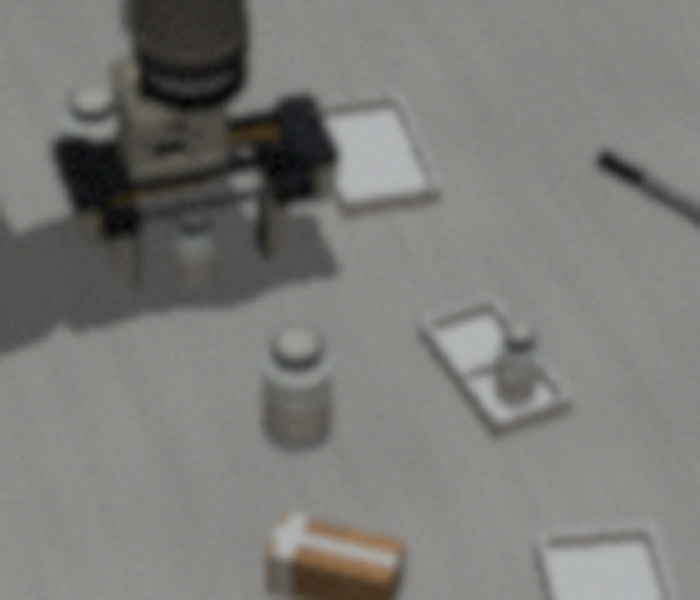

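The first vial is upright in its cell at crop pixel (515,375). The second stands between the fingers at (197,250).

```bash
python3 -m crank '{"claw":[0.7,0.5,0.4,0.35,0.3,0.2,0.1,0],"delta_pos":[[0.08,-0.03,-0.08],[0.08,-0.03,-0.08],[0.08,-0.03,-0.08],[0.08,-0.03,-0.08],[0.08,-0.03,-0.08],[0.08,-0.03,-0.08],[0.08,-0.03,-0.08],[0.08,-0.03,-0.08]],"roll":[0,0,0,0,0,0,0,0]}' 12
python3 go.py
python3 -m crank '{"claw":[0,0,0,0,0,0,0,0],"delta_pos":[[0,0,0],[0,0,0],[0,0,0],[0,0,-0.2],[0,0,-0.5],[0,0,-1],[0,0,-2],[0,0,-3]],"roll":[0,0,0,0,0,0,0,0]}'
python3 go.py 0.597 0.019 0.12 90
```

```text
time: 9.78
tool_pos: [0.4288, 0.1497, 0.0175]
tool_rot: [3.141, 0.0, 1.571]
contact_force: [0.4, -0.8, 0.8]
opening: 0.043
t 9.78 pos [0.4288 0.1497 0.0175] rpy [179.99   0.    90.01] F [ 0.4 -0.8  0.8] op 0.043 q [ 0.17  0.52  1.96 -0.    0.66  0.17]
time: 10.45
tool_pos: [0.4282, 0.1495, 0.0934]
tool_rot: [-3.14, 0.0, 1.571]
contact_force: [0.4, -0.6, -1.2]
opening: 0.0275
delta [-5.22  6.75 -1.07] roll 0.0
t 10.45 pos [0.4282 0.1495 0.0934] rpy [-1.7991e+02  2.0000e-02  9.0000e+01] F [ 0.4 -0.6 -1.2] op 0.0275 q [ 0.17  0.38  1.89 -0.    0.87  0.17]
```

```bash
python3 -m crank '{"claw":[0,0,0,0,0,0,0,0],"delta_pos":[[-0.2,0.3,-1],[-0.8,1.1,-1.1],[-1.7,2.2,-1.1],[-2.6,3.4,-1.1],[-3.5,4.5,-1.1],[-4.4,5.6,-1.1],[-5,6.4,-1.1],[-5.22,6.75,-1.1]],"roll":[0,0,0,0,0,0,0,0]}'
python3 -m crank '{"claw":[0,0,0,0,0,0,0,0],"delta_pos":[[0,0,0],[0,0,0.5],[0,0,1],[0,0,1.6],[0,0,2.2],[0,0,2.8],[0,0,3.2],[0,0,3.4]],"roll":[0,0,0,0,0,0,0,0]}'
python3 go.py 0.597 0.019 0.022 90
```

```text
time: 11.12
tool_pos: [0.6001, 0.0164, 0.1206]
tool_rot: [3.139, 0.001, 1.568]
contact_force: [0.4, -0.2, -1.0]
opening: 0.0275
time: 11.78
tool_pos: [0.5962, 0.0199, 0.034]
tool_rot: [-3.139, -0.0, 1.572]
contact_force: [0.2, 0.0, -0.7]
opening: 0.0277
delta [-0.04  0.03  0.48] roll 0.01
t 11.78 pos [0.5962 0.0199 0.034 ] rpy [-1.7986e+02 -1.0000e-02  9.0040e+01] F [ 0.2  0.  -0.7] op 0.0277 q [-0.1   0.68  1.54 -0.    0.93 -0.1 ]
```

```bash
python3 -m crank '{"claw":[0,0,0,0,0,0,0,0],"delta_pos":[[0,0,0.2],[0,0,0.3],[0,0,0.4],[0,0,0.44],[0,0,0.48],[0,0,0.5],[0,0,0.5],[0,0,0.5]],"roll":[0,0,0,0,0,0,0,0]}'
python3 go.py
python3 -m crank '{"claw":[0,0,0,0,0,0,0,0],"delta_pos":[[0,0,0.01],[0,0,0.02],[0,0,0.03],[0,0,0.04],[0,0,0.05],[0,0,0.06],[0,0,0.06],[0,0,0.06]],"roll":[0,0,0,0,0,0,0,0]}'
python3 go.py
```

```text
time: 12.45
tool_pos: [0.5977, 0.0191, 0.0227]
tool_rot: [3.141, 0.0, 1.571]
contact_force: [-0.1, -0.2, -0.8]
opening: 0.0278
t 12.45 pos [0.5977 0.0191 0.0227] rpy [1.7998e+02 1.0000e-02 9.0000e+01] F [-0.1 -0.2 -0.8] op 0.0278 q [-0.1   0.69  1.54 -0.    0.9  -0.1 ]
time: 13.12
tool_pos: [0.5976, 0.0192, 0.0214]
tool_rot: [3.141, 0.0, 1.571]
contact_force: [-2.2, 0.1, 6.0]
opening: 0.0273
t 13.12 pos [0.5976 0.0192 0.0214] rpy [1.7998e+02 1.0000e-02 9.0010e+01] F [-2.2  0.1  6. ] op 0.0273 q [-0.1   0.7   1.55 -0.    0.9  -0.1 ]
```

```bash
python3 -m crank '{"claw":[0.35,0.4,0.5,0.6,0.6,0.6,0.6,0.6],"delta_pos":[[0,0,0],[0,0,0],[0,0,0],[0,0,0],[0,0,0],[0,0,-0.3],[0,0,-1.3],[0,0,-2.6]],"roll":[0,0,0,0,0,0,0,0]}'
python3 -m crank '{"claw":[0.6,1,1,1,1,1,1,1],"delta_pos":[[0,0,-1.3],[0,0,-2],[-0.2,-1,-2],[-0.6,-2.2,-2],[-1,-3.4,-2],[-1.3,-4.6,-2],[-1.5,-5.5,-2],[-1.58,-5.7,-2]],"roll":[0,0,0,0,0,0,0,0]}'
python3 go.py 0.455 -0.0205 0.025 90
```

```text
time: 13.78
tool_pos: [0.5958, 0.0193, 0.0847]
tool_rot: [-3.136, -0.0, 1.571]
contact_force: [0.3, 0.2, 0.4]
opening: 0.055
time: 14.45
tool_pos: [0.4516, -0.0204, 0.1363]
tool_rot: [-3.139, -0.0, 1.57]
contact_force: [0.6, 0.9, -0.4]
opening: 0.0908
delta [-0.    0.15  4.45] roll -0.01
t 14.45 pos [ 0.4516 -0.0204  0.1363] rpy [-1.7987e+02 -1.0000e-02  8.9970e+01] F [ 0.6  0.9 -0.4] op 0.0908 q [-0.21  0.31  1.85 -0.    0.98 -0.21]
```

```bash
python3 -m crank '{"claw":[1,1,1,1,1,1,1,1],"delta_pos":[[0,0.07,0],[0,0.1,0.2],[0,0.1,1],[0,0.1,2],[0,0.1,3],[0,0.1,3.8],[0,0.1,4.3],[0,0.1,4.45]],"roll":[0,0,0,0,0,0,0,0]}'
python3 -m crank '{"claw":[1,0.8,0.7,0.65,0.6,0.55,0.5,0.45],"delta_pos":[[0,0,0],[0,0,0],[0,0,0],[0,0,0],[0,0,0],[0,0,0],[0,0,0],[0,0,0]],"roll":[0,0,0,0,0,0,0,0]}' 20
python3 go.py 0.455 -0.0205 0.025 90
python3 - <<'E'
from cell import robot
from h import *
c=robot.read_camera("side"); crop(c["color"],200,100,340,220,"pics/g3.png",5)
E
```

```text
time: 15.12
tool_pos: [0.4578, -0.0199, 0.0222]
tool_rot: [-3.139, -0.001, 1.571]
contact_force: [0.1, 0.4, 0.3]
opening: 0.0917
time: 15.78
tool_pos: [0.4575, -0.0204, 0.0249]
tool_rot: [3.141, 0.0, 1.571]
contact_force: [-0.1, -1.4, 1.2]
opening: 0.0496
delta [-0.01 -0.1  -0.  ] roll 0.0
t 15.78 pos [ 0.4575 -0.0204  0.0249] rpy [1.7999e+02 1.0000e-02 9.0000e+01] F [-0.1 -1.4  1.2] op 0.0496 q [-0.21  0.51  1.94 -0.    0.69 -0.21]
```

View pics/g3.png

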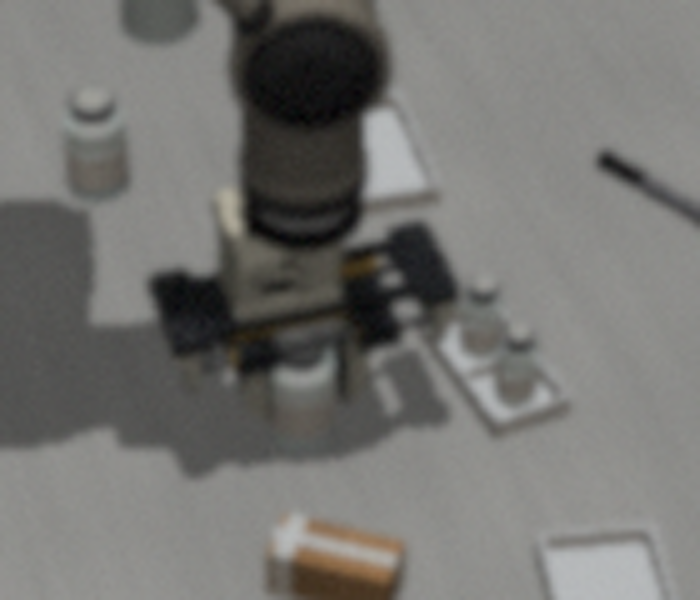

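Both small vials are upright in their cells at crop pixels (483,320) and (515,370). The large vial is between the fingers at (300,400). I'll grip it and lift.

```bash
python3 -m crank '{"claw":[0.45,0.4,0.3,0.2,0.1,0,0,0],"delta_pos":[[0,-0.05,0],[0,-0.05,0],[0,-0.05,0],[0,-0.05,0],[0,-0.05,-0.2],[0,-0.05,-0.6],[0,-0.05,-1.3],[0,-0.05,-2]],"roll":[0,0,0,0,0,0,0,0]}' 25
python3 -m crank '{"claw":[0,0,0,0,0,0,0,0],"delta_pos":[[0,0,-0.8],[0,0,-1.5],[0,0,-2.2],[0,0,-2.2],[0,0,-2.2],[0,0,-2.2],[0,0,-2.2],[0,0,-2.2]],"roll":[0,0,0,0,0,0,0,0]}'
python3 go.py 0.590 -0.286 0.13 90
```

```text
time: 16.5
tool_pos: [0.4555, -0.0202, 0.0749]
tool_rot: [-3.139, -0.0, 1.571]
contact_force: [1.0, 0.6, -1.3]
opening: 0.0458
time: 17.17
tool_pos: [0.4556, -0.0202, 0.1287]
tool_rot: [-3.139, -0.0, 1.571]
contact_force: [0.0, -0.0, -1.3]
opening: 0.0455
delta [-10.63   5.37  -0.07] roll 0.0
t 17.17 pos [ 0.4556 -0.0202  0.1287] rpy [-1.7987e+02 -2.0000e-02  9.0000e+01] F [ 0.  -0.  -1.3] op 0.0455 q [-0.21  0.33  1.85 -0.    0.97 -0.21]
```

```bash
python3 -m crank '{"claw":[0,0,0,0,0,0,0,0],"delta_pos":[[-0.4,0.2,0],[-1.4,0.7,0],[-2.7,1.4,0],[-4,2,0],[-5.4,2.7,0],[-6.7,3.4,0],[-8,4,0],[-9.2,4.6,0]],"roll":[0,0,0,0,0,0,0,0]}'
python3 -m crank '{"claw":[0,0,0,0,0,0,0,0],"delta_pos":[[-0.9,0.5,0],[-1.4,0.75,0],[-1.43,0.77,0.3],[-1.43,0.77,1],[-1.43,0.77,1.8],[-1.43,0.77,2.6],[-1.43,0.77,3.2],[-1.43,0.77,3.4]],"roll":[0,0,0,0,0,0,0,0]}'
python3 go.py 0.590 -0.286 0.029 90
```

```text
time: 17.83
tool_pos: [0.5717, -0.2533, 0.1289]
tool_rot: [-3.141, 0.0, 1.57]
contact_force: [0.8, 0.0, -0.8]
opening: 0.0456
time: 18.5
tool_pos: [0.5884, -0.2845, 0.0408]
tool_rot: [-3.136, -0.003, 1.571]
contact_force: [-0.6, 0.6, -1.8]
opening: 0.0458
delta [-0.06  0.07  0.47] roll 0.01
t 18.5 pos [ 0.5884 -0.2845  0.0408] rpy [-179.68   -0.2    90.03] F [-0.6  0.6 -1.8] op 0.0458 q [-0.57  0.76  1.35 -0.    1.05 -0.57]
```

Run:
```python
from cell import robot
from h import *
c=robot.read_camera("side"); crop(c["color"],270,180,370,280,"pics/g4.png",6)
```

```text
(no output)
```

View pics/g4.png

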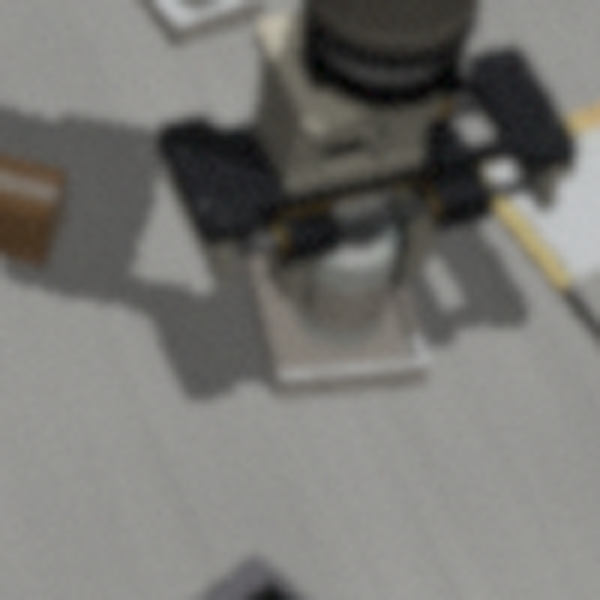

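The vial is over the near cell, with its base at crop pixel (345,320). Lowering it.

```bash
python3 -m crank '{"claw":[0,0,0,0,0,0,0,0],"delta_pos":[[-0.02,0,0.15],[-0.02,0,0.25],[-0.02,0,0.33],[-0.02,0,0.38],[-0.02,0,0.42],[-0.02,0,0.42],[-0.02,0,0.42],[-0.02,0,0.42]],"roll":[0,0,0,0,0,0,0,0]}'
python3 go.py 0.590 -0.286 0.029 90
python3 -m crank '{"claw":[0,0,0,0,0,0,0,0],"delta_pos":[[0,0,0.01],[0,0,0.02],[0,0,0.03],[0,0,0.04],[0,0,0.05],[0,0,0.06],[0,0,0.06],[0,0,0.06]],"roll":[0,0,0,0,0,0,0,0]}'
python3 go.py
```

```text
time: 19.22
tool_pos: [0.5907, -0.2867, 0.0345]
tool_rot: [3.141, 0.0, 1.571]
contact_force: [-0.0, 0.2, -0.9]
opening: 0.0455
delta [ 0.03 -0.03  0.22] roll 0.0
t 19.22 pos [ 0.5907 -0.2867  0.0345] rpy [1.7997e+02 2.0000e-02 9.0000e+01] F [-0.   0.2 -0.9] op 0.0455 q [-0.57  0.77  1.35 -0.    1.03 -0.57]
time: 19.88
tool_pos: [0.5906, -0.2866, 0.0327]
tool_rot: [3.142, 0.0, 1.571]
contact_force: [-0.9, 0.0, -0.8]
opening: 0.0457
t 19.88 pos [ 0.5906 -0.2866  0.0327] rpy [180.   0.  90.] F [-0.9  0.  -0.8] op 0.0457 q [-0.57  0.77  1.35 -0.    1.03 -0.57]
```

```bash
python3 -m crank '{"claw":[0,0,0,0,0,0,0,0],"delta_pos":[[0,0,0.03],[0,0,0.06],[0,0,0.09],[0,0,0.11],[0,0,0.12],[0,0,0.12],[0,0,0.12],[0,0,0.12]],"roll":[0,0,0,0,0,0,0,0]}'
python3 go.py
python3 -m crank '{"claw":[0,0,0,0,0,0,0,0],"delta_pos":[[0,0,0.01],[0,0,0.02],[0,0,0.03],[0,0,0.04],[0,0,0.04],[0,0,0.04],[0,0,0.04],[0,0,0.04]],"roll":[0,0,0,0,0,0,0,0]}'
python3 go.py
```

```text
time: 20.55
tool_pos: [0.5906, -0.2866, 0.0298]
tool_rot: [3.142, 0.0, 1.571]
contact_force: [-0.0, 0.2, -1.5]
opening: 0.0457
t 20.55 pos [ 0.5906 -0.2866  0.0298] rpy [1.8e+02 1.0e-02 9.0e+01] F [-0.   0.2 -1.5] op 0.0457 q [-0.57  0.77  1.35 -0.    1.02 -0.57]
time: 21.22
tool_pos: [0.5906, -0.2866, 0.0289]
tool_rot: [3.141, 0.0, 1.571]
contact_force: [-0.7, 1.2, 2.2]
opening: 0.0455
t 21.22 pos [ 0.5906 -0.2866  0.0289] rpy [1.7999e+02 1.0000e-02 9.0000e+01] F [-0.7  1.2  2.2] op 0.0455 q [-0.57  0.77  1.35 -0.    1.02 -0.57]
```

```bash
python3 -m crank '{"claw":[0.53,0.56,0.6,0.65,0.7,0.75,0.75,0.75],"delta_pos":[[0,0,0],[0,0,0],[0,0,0],[0,0,0],[0,0,0],[0,0,-0.3],[0,0,-1.3],[0,0,-2.8]],"roll":[0,0,0,0,0,0,0,0]}'
python3 -m crank '{"claw":[0.8,1,1,1,1,1,1,1],"delta_pos":[[0,0,-1],[0,0,-1.7],[1,-0.5,-1.7],[2.4,-1,-1.7],[3.9,-1.5,-1.7],[5.4,-2,-1.7],[6.9,-2.5,-1.7],[8.4,-3,-1.7]],"roll":[0,0,0,0,0,0,0,0]}'
python3 -m crank '{"claw":[1,1,1,1,1,1,1,1],"delta_pos":[[1.5,-0.5,0],[3,-1,0],[4.5,-1.5,0],[6,-2.1,0],[7.5,-2.8,0],[9,-3.5,0],[10.5,-4.2,0],[12,-4.8,0]],"roll":[0,0,0,0,0,0,0,0]}'
python3 go.py 0.385 0.273 0.025 90
```

```text
time: 21.88
tool_pos: [0.5886, -0.2853, 0.0962]
tool_rot: [-3.135, -0.004, 1.571]
contact_force: [0.6, -1.0, -0.2]
opening: 0.0685
time: 22.55
tool_pos: [0.5148, -0.0751, 0.1419]
tool_rot: [3.141, 0.0, 1.57]
contact_force: [1.0, 0.4, 0.3]
opening: 0.0917
time: 23.22
tool_pos: [0.3942, 0.225, 0.142]
tool_rot: [3.141, -0.0, 1.571]
contact_force: [-0.2, -0.8, 0.9]
opening: 0.092
delta [ 1.92 -0.37  4.68] roll -0.0
t 23.22 pos [0.3942 0.225  0.142 ] rpy [ 1.7995e+02 -2.0000e-02  9.0000e+01] F [-0.2 -0.8  0.9] op 0.092 q [ 0.35  0.31  1.84 -0.    1.    0.35]
```

```bash
python3 -m crank '{"claw":[1,1,1,1,1,1,1,1],"delta_pos":[[1,-0.2,0],[1.7,-0.35,0],[1.92,-0.37,0],[1.92,-0.37,0],[1.92,-0.37,0.5],[1.92,-0.37,1],[1.92,-0.37,1.5],[1.92,-0.37,1.6]],"roll":[0,0,0,0,0,0,0,0]}'
python3 go.py 0.385 0.273 0.025 90
python3 - <<'E'
from cell import robot
from h import *
c=robot.read_camera("side"); crop(c["color"],180,70,350,270,"pics/g5.png",3)
E
```

```text
time: 23.88
tool_pos: [0.3859, 0.2696, 0.0998]
tool_rot: [-3.139, 0.002, 1.569]
contact_force: [-0.5, -0.2, -0.1]
opening: 0.0918
delta [ 0.14 -0.03  2.99] roll -0.01
t 23.88 pos [0.3859 0.2696 0.0998] rpy [-1.7985e+02  1.0000e-01  8.9920e+01] F [-0.5 -0.2 -0.1] op 0.0918 q [ 0.45  0.4   1.84 -0.    0.91  0.45]
```

View pics/g5.png

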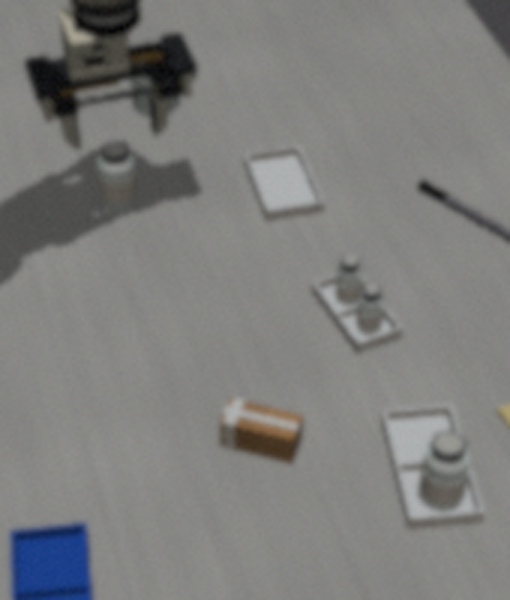

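The large vial is upright in its cell at crop pixel (445,475). The other sits below the fingers at (115,170).

```bash
python3 -m crank '{"claw":[1,1,1,1,1,1,1,1],"delta_pos":[[0.1,-0.03,0.5],[0.1,-0.03,1],[0.1,-0.03,1.7],[0.1,-0.03,2.3],[0.1,-0.03,2.8],[0.1,-0.03,2.99],[0.1,-0.03,2.99],[0.1,-0.03,2.99]],"roll":[0,0,0,0,0,0,0,0]}'
python3 -m crank '{"claw":[1,0.8,0.7,0.65,0.6,0.55,0.5,0.45],"delta_pos":[[0,0,0],[0,0,0],[0,0,0],[0,0,0],[0,0,0],[0,0,0],[0,0,0],[0,0,0]],"roll":[0,0,0,0,0,0,0,0]}' 20
python3 go.py 0.385 0.273 0.025 90
python3 -m crank '{"claw":[0.45,0.4,0.3,0.2,0.1,0,0,0],"delta_pos":[[0,0,0],[0,0,0],[0,0,0],[0,0,0],[0,0,0],[0,0,-0.3],[0,0,-1],[0,0,-2]],"roll":[0,0,0,0,0,0,0,0]}' 25
python3 -m crank '{"claw":[0,0,0,0,0,0,0,0],"delta_pos":[[0,0,-1],[0,0,-2.2],[0,0,-2.5],[0,0,-2.5],[-0.4,0.1,-2.5],[-1.4,0.5,-2.5],[-2.6,1,-2.5],[-4,1.6,-2.5]],"roll":[0,0,0,0,0,0,0,0]}'
python3 go.py 0.602 -0.215 0.135 90
```

```text
time: 24.6
tool_pos: [0.3861, 0.2737, 0.0271]
tool_rot: [3.141, -0.0, 1.57]
contact_force: [0.7, 0.0, 1.2]
opening: 0.0916
time: 25.27
tool_pos: [0.3855, 0.2739, 0.0264]
tool_rot: [-3.142, 0.0, 1.571]
contact_force: [0.0, -0.3, -0.8]
opening: 0.0497
delta [-0.04 -0.02  0.06] roll 0.0
t 25.27 pos [0.3855 0.2739 0.0264] rpy [-1.800e+02  1.000e-02  9.001e+01] F [ 0.  -0.3 -0.8] op 0.0497 q [ 0.46  0.52  1.9  -0.    0.72  0.46]
time: 25.93
tool_pos: [0.3844, 0.2733, 0.0758]
tool_rot: [-3.138, 0.002, 1.571]
contact_force: [0.4, 0.2, -2.6]
opening: 0.0454
time: 26.6
tool_pos: [0.4242, 0.1727, 0.137]
tool_rot: [-3.138, 0.001, 1.573]
contact_force: [1.5, 0.5, -1.7]
opening: 0.0455
delta [-15.52   7.07   0.07] roll 0.02
t 26.6 pos [0.4242 0.1727 0.137 ] rpy [-1.7978e+02  5.0000e-02  9.0140e+01] F [ 1.5  0.5 -1.7] op 0.0455 q [ 0.22  0.32  1.83 -0.    0.99  0.22]
```

```bash
python3 -m crank '{"claw":[0,0,0,0,0,0,0,0],"delta_pos":[[-1.3,0.6,0],[-2.6,1.2,0],[-3.9,1.8,0],[-5.2,2.4,0],[-6.5,3,0],[-7.8,3.6,0],[-9.1,4.2,0],[-10.4,4.8,0]],"roll":[0,0,0,0,0,0,0,0]}'
python3 -m crank '{"claw":[0,0,0,0,0,0,0,0],"delta_pos":[[-1.3,0.6,0],[-2.6,1.2,0],[-3.8,1.7,0],[-4.6,2,0],[-5,2.2,0],[-5.1,2.26,0.2],[-5.1,2.26,0.8],[-5.1,2.26,1.3]],"roll":[0,0,0,0,0,0,0,0]}'
python3 go.py 0.602 -0.215 0.04 90
python3 - <<'E'
from cell import robot
from h import *
c=robot.read_camera("side"); crop(c["color"],270,150,370,280,"pics/g6.png",4.5)
E
```

```text
time: 27.27
tool_pos: [0.5444, -0.0883, 0.1365]
tool_rot: [-3.137, -0.001, 1.57]
contact_force: [0.6, -0.2, -2.3]
opening: 0.0453
time: 27.93
tool_pos: [0.6007, -0.2134, 0.1037]
tool_rot: [-3.139, -0.001, 1.57]
contact_force: [-0.9, 0.0, -0.9]
opening: 0.0453
delta [-0.07  0.06  2.55] roll -0.0
t 27.93 pos [ 0.6007 -0.2134  0.1037] rpy [-1.7983e+02 -9.0000e-02  8.9980e+01] F [-0.9  0.  -0.9] op 0.0453 q [-0.46  0.66  1.35  0.    1.14 -0.46]
```

View pics/g6.png

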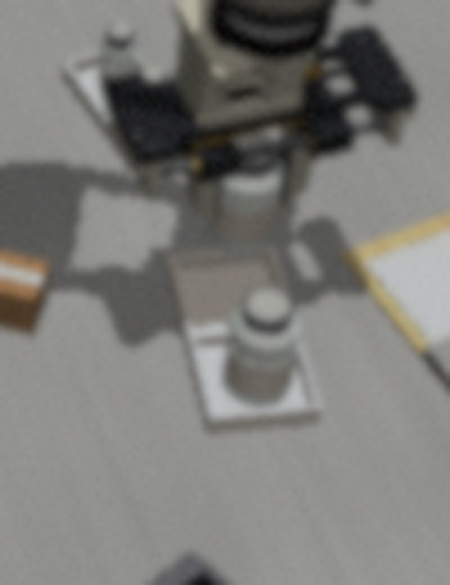

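```bash
python3 -m crank '{"claw":[0,0,0,0,0,0,0,0],"delta_pos":[[0,0.04,0.6],[0,0.04,1.2],[0,0.04,1.7],[0,0.04,2.1],[0,0.04,2.4],[0,0.04,2.6],[0,0.04,2.65],[0,0.04,2.65]],"roll":[0,0,0,0,0,0,0,0]}'
python3 -m crank '{"claw":[0,0,0,0,0,0,0,0],"delta_pos":[[0,0,0],[0,0,0],[0,0,0],[0,0,0.04],[0,0,0.08],[0,0,0.1],[0,0,0.12],[0,0,0.12]],"roll":[0,0,0,0,0,0,0,0]}'
python3 go.py 0.602 -0.215 0.0295 90
```

```text
time: 28.65
tool_pos: [0.603, -0.2135, 0.0401]
tool_rot: [-3.141, -0.0, 1.571]
contact_force: [0.0, -1.2, -1.8]
opening: 0.0452
time: 29.32
tool_pos: [0.603, -0.2136, 0.0371]
tool_rot: [-3.141, -0.0, 1.571]
contact_force: [-0.6, -0.6, -2.3]
opening: 0.0449
delta [-0.06 -0.04  0.3 ] roll 0.0
t 29.32 pos [ 0.603  -0.2136  0.0371] rpy [-179.99   -0.     90.  ] F [-0.6 -0.6 -2.3] op 0.0449 q [-0.46  0.74  1.4  -0.    1.   -0.46]
```

```bash
python3 -m crank '{"claw":[0,0,0,0,0,0,0,0],"delta_pos":[[0,0,0.04],[0,0,0.08],[0,0,0.12],[0,0,0.16],[0,0,0.2],[0,0,0.24],[0,0,0.26],[0,0,0.26]],"roll":[0,0,0,0,0,0,0,0]}'
python3 -m crank '{"claw":[0,0,0,0,0,0,0,0],"delta_pos":[[0,0,0.01],[0,0,0.02],[0,0,0.03],[0,0,0.04],[0,0,0.05],[0,0,0.06],[0,0,0.06],[0,0,0.06]],"roll":[0,0,0,0,0,0,0,0]}'
python3 go.py 0.602 -0.215 0.0295 90
```

```text
time: 29.98
tool_pos: [0.603, -0.2135, 0.0306]
tool_rot: [-3.141, -0.0, 1.571]
contact_force: [-0.2, -0.8, -2.5]
opening: 0.0452
time: 30.65
tool_pos: [0.6031, -0.2136, 0.0304]
tool_rot: [3.141, 0.0, 1.571]
contact_force: [-3.6, 0.7, 8.0]
opening: 0.045
delta [-0.05 -0.05  0.04] roll 0.0
t 30.65 pos [ 0.6031 -0.2136  0.0304] rpy [1.7997e+02 3.0000e-02 9.0010e+01] F [-3.6  0.7  8. ] op 0.045 q [-0.46  0.74  1.41 -0.    0.99 -0.46]
```

```bash
python3 -m crank '{"claw":[0.53,0.56,0.6,0.65,0.7,0.75,0.75,0.75],"delta_pos":[[0,0,0],[0,0,0],[0,0,0],[0,0,0],[0,0,0],[0,0,-0.3],[0,0,-1.3],[0,0,-2.8]],"roll":[0,0,0,0,0,0,0,0]}'
python3 -m crank '{"claw":[0.8,1,1,1,1,1,1,1],"delta_pos":[[0,0,-0.8],[0,0,-1],[0.3,-1,-1],[0.6,-2,-1],[1,-3.2,-1],[1.5,-4.4,-1],[1.8,-5.6,-1],[1.95,-6.5,-1]],"roll":[0,0,0,-1,-2,-3,-4,-5]}'
python3 go.py 0.4376 -0.1648 0.1 146.1
```

```text
time: 31.32
tool_pos: [0.6009, -0.2126, 0.0968]
tool_rot: [-3.135, -0.003, 1.571]
contact_force: [1.2, -0.5, 0.1]
opening: 0.0686
time: 31.98
tool_pos: [0.4377, -0.1633, 0.1236]
tool_rot: [-3.14, -0.002, 2.1]
contact_force: [0.8, 0.7, 0.4]
opening: 0.0918
delta [-0.05 -0.03  0.95] roll -4.29
t 31.98 pos [ 0.4377 -0.1633  0.1236] rpy [-1.7992e+02 -1.3000e-01  1.2033e+02] F [0.8 0.7 0.4] op 0.0918 q [-0.52  0.36  1.82 -0.    0.96 -1.05]
```

```bash
python3 -m crank '{"claw":[1,1,1,1,1,1,1,1],"delta_pos":[[0,0,0],[0,0,0],[0,0,0.3],[0,0,0.6],[0,0,0.9],[0,0,0.9],[0,0,0.9],[0,0,0.9]],"roll":[-1,-2,-3,-4,-4.29,-4.29,-4.29,-4.29]}'
python3 go.py 0.4376 -0.1648 0.016 146.1
python3 - <<'E'
from cell import robot
from h import *
c=robot.read_camera("side"); crop(c["color"],220,150,360,280,"pics/g7.png",4.5)
c=robot.read_camera("top"); crop(c["color"],220,120,330,210,"pics/g7t.png",6)
E
```

```text
time: 32.65
tool_pos: [0.4406, -0.1648, 0.1019]
tool_rot: [-3.142, 0.0, 2.542]
contact_force: [0.8, -0.6, 0.3]
opening: 0.0922
delta [ 0.1  -0.07  3.43] roll -0.07
t 32.65 pos [ 0.4406 -0.1648  0.1019] rpy [-180.      0.    145.67] F [ 0.8 -0.6  0.3] op 0.0922 q [-0.52  0.39  1.84 -0.    0.91 -1.49]
```

View pics/g7.png

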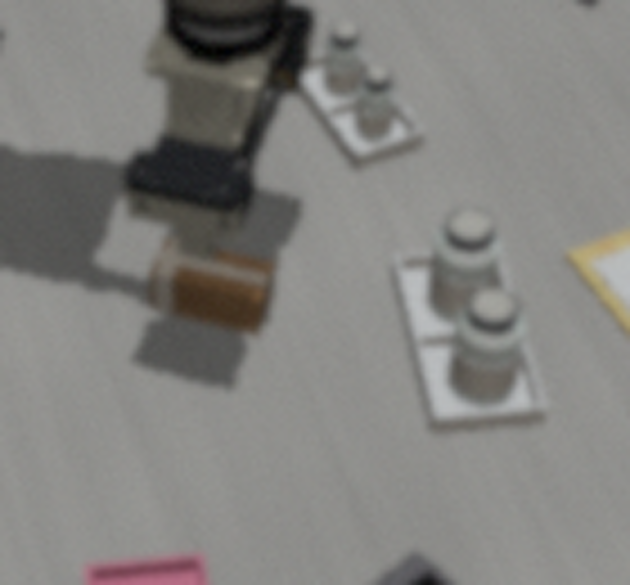

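View pics/g7t.png

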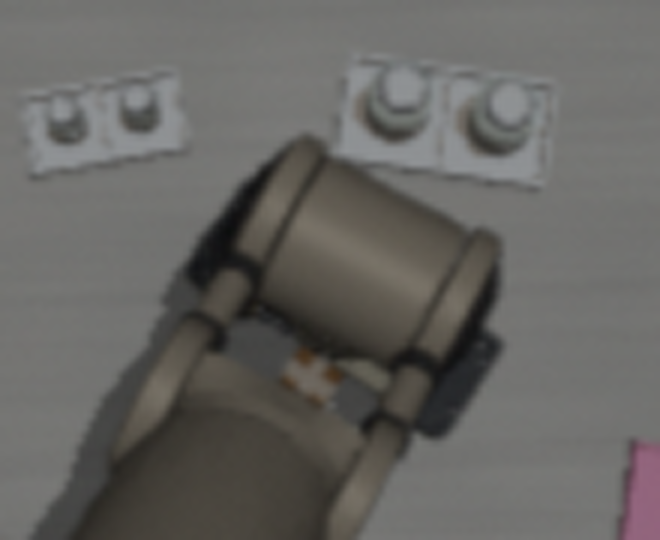

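All four vials stand in their cells: in the side crop, small at (345,60) and (375,105), large at (467,265) and (490,345). The jaws straddle the carton's short side, so I'm descending.

```bash
python3 -m crank '{"claw":[1,1,1,1,1,1,1,1],"delta_pos":[[0.08,-0.05,0.4],[0.08,-0.05,1],[0.08,-0.05,1.8],[0.08,-0.05,2.5],[0.08,-0.05,3.1],[0.08,-0.05,3.43],[0.08,-0.05,3.43],[0.08,-0.05,3.43]],"roll":[-0.07,-0.07,-0.07,-0.07,-0.07,-0.07,-0.07,-0.07]}'
python3 -m crank '{"claw":[0.8,0.7,0.6,0.55,0.5,0.45,0.42,0.4],"delta_pos":[[0,0,0],[0,0,0],[0,0,0],[0,0,0],[0,0,0],[0,0,0],[0,0,0],[0,0,0]],"roll":[0,0,0,0,0,0,0,0]}' 25
python3 go.py 0.4376 -0.1648 0.016 146.1
python3 -m crank '{"claw":[0.35,0.3,0.2,0,0,0,0,0],"delta_pos":[[0,0,0],[0,0,0],[0,0,0],[0,0,0],[0,0,0],[0,0,-0.3],[0,0,-1],[0,0,-2]],"roll":[0,0,0,0,0,0,0,0]}' 25
python3 go.py 0.592 0.238 0.12 88.8
```

```text
time: 33.42
tool_pos: [0.4383, -0.1649, 0.0162]
tool_rot: [-3.142, -0.0, 2.551]
contact_force: [-0.0, -0.6, 1.1]
opening: 0.0918
time: 34.08
tool_pos: [0.4382, -0.1647, 0.016]
tool_rot: [-3.142, 0.0, 2.551]
contact_force: [0.2, -0.4, -0.4]
opening: 0.043
delta [ 0.02 -0.02 -0.  ] roll 0.01
t 34.08 pos [ 0.4382 -0.1647  0.016 ] rpy [-180.      0.    146.17] F [ 0.2 -0.4 -0.4] op 0.043 q [-0.52  0.54  1.92 -0.    0.68 -1.5 ]
time: 34.75
tool_pos: [0.4369, -0.164, 0.0654]
tool_rot: [-3.141, -0.004, 2.551]
contact_force: [0.7, 0.8, -1.5]
opening: 0.0356
delta [ 3.81 16.81 -2.17] roll 9.56
t 34.75 pos [ 0.4369 -0.164   0.0654] rpy [-179.98   -0.25  146.16] F [ 0.7  0.8 -1.5] op 0.0356 q [-0.52  0.45  1.88 -0.    0.81 -1.5 ]
```

```bash
python3 -m crank '{"claw":[0,0,0,0,0,0,0,0],"delta_pos":[[0,0,-1],[0,0,-2.2],[0.2,0.8,-2.5],[0.5,2,-2.5],[0.8,3.4,-2.5],[1.1,4.8,-2.5],[1.4,6.2,-2.5],[1.7,7.6,-2.5]],"roll":[0,0.5,1.2,2,3,4,5,6]}'
python3 go.py 0.592 0.238 0.12 88.8
```

```text
time: 35.42
tool_pos: [0.5089, 0.0185, 0.129]
tool_rot: [3.141, 0.0, 1.917]
contact_force: [0.6, -0.8, -1.1]
opening: 0.0361
delta [7.13 6.11 0.36] roll 3.51
t 35.42 pos [0.5089 0.0185 0.129 ] rpy [179.99   0.   109.85] F [ 0.6 -0.8 -1.1] op 0.0361 q [-0.11  0.42  1.71 -0.    1.02 -0.46]
```

```bash
python3 -m crank '{"claw":[0,0,0,0,0,0,0,0],"delta_pos":[[1,0.9,0],[2,1.8,0],[3,2.6,0],[4,3.5,0],[5,4.3,0],[6,5.2,0],[6.8,5.8,0],[7.1,6.1,0]],"roll":[0.8,1.6,2.4,3,3.5,3.5,3.5,3.5]}'
python3 -m crank '{"claw":[0,0,0,0,0,0,0,0],"delta_pos":[[0,0,0],[0,0,0],[0,0,0.5],[0,0,1],[0,0,1.6],[0,0,2.2],[0,0,2.6],[0,0,2.7]],"roll":[0,0,0,0,0,0,0,0]}'
python3 go.py 0.592 0.238 0.022 88.8
python3 - <<'E'
from cell import robot
from h import *
c=robot.read_camera("side"); crop(c["color"],220,80,350,190,"pics/g8.png",5)
E
```

```text
time: 36.08
tool_pos: [0.5906, 0.2395, 0.1285]
tool_rot: [3.142, -0.001, 1.559]
contact_force: [-0.7, 0.1, -1.5]
opening: 0.0363
time: 36.75
tool_pos: [0.5894, 0.2344, 0.0592]
tool_rot: [-3.138, 0.001, 1.555]
contact_force: [0.2, 0.6, -1.7]
opening: 0.0358
delta [0.15 0.11 1.49] roll 0.05
t 36.75 pos [0.5894 0.2344 0.0592] rpy [-1.7979e+02  7.0000e-02  8.9090e+01] F [ 0.2  0.6 -1.7] op 0.0358 q [ 0.26  0.7   1.4  -0.    1.04  0.27]
```

View pics/g8.png

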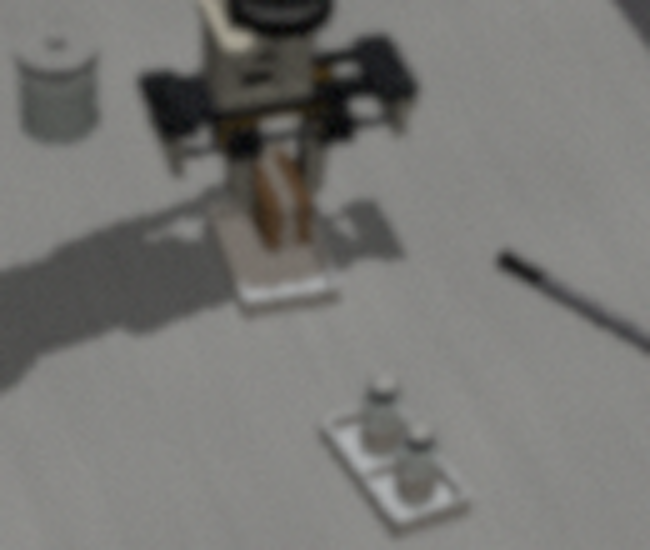

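Run:
```python
from cell import robot
from h import *
c=robot.read_camera("side"); im=c["color"][100:150,255:300]
o=robot.observe(); p=o["tool_pos"]
t=cv2.resize(im,None,fx=12,fy=12,interpolation=cv2.INTER_CUBIC); t=cv2.convertScaleAbs(t,alpha=1.8)
y0=p[1]; zb=p[2]-.016
for dz,col in((zb,(0,0,255)),(zb+.04,(0,255,0))):
    q=[((proj(c,(p[0]+a*.018,y0+b*.04,dz))-(255,100)+.5)*12).astype(int) for a,b in((-1,-1),(1,-1),(1,1),(-1,1))]
    cv2.polylines(t,[np.array(q)],True,col,1)
cv2.imwrite("pics/g9.png",t)
```

```text
(no output)
```

View pics/g9.png

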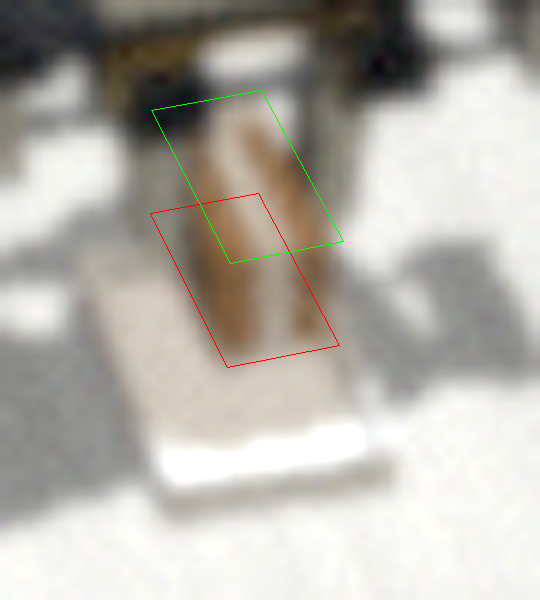

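The carton matches the drawn level box, with the stripe bending at the box edge near (280,250), so it hangs level over the tray. Lowering it.

```bash
python3 -m crank '{"claw":[0,0,0,0,0,0,0,0],"delta_pos":[[0.05,0.05,0.3],[0.05,0.05,0.6],[0.05,0.05,0.85],[0.05,0.05,1],[0.05,0.05,1.1],[0.05,0.05,1.15],[0.05,0.05,1.15],[0.05,0.05,1.15]],"roll":[0,0,0,0,0,0,0,0]}'
python3 -m crank '{"claw":[0,0,0,0,0,0,0,0],"delta_pos":[[0,0,0],[0,0,0],[0,0,0],[0,0,0],[0,0,0],[0,0,0],[0,0,0],[0,0,0]],"roll":[0,0,0,0,0,0,0,0]}'
python3 go.py 0.592 0.238 0.022 88.8
```

```text
time: 37.52
tool_pos: [0.5921, 0.2372, 0.0323]
tool_rot: [3.141, 0.0, 1.556]
contact_force: [-0.1, 0.3, -1.8]
opening: 0.0355
time: 38.18
tool_pos: [0.592, 0.2372, 0.0322]
tool_rot: [3.142, 0.0, 1.556]
contact_force: [1.0, -0.0, -1.2]
opening: 0.0358
delta [0.03 0.   0.41] roll 0.06
t 38.18 pos [0.592  0.2372 0.0322] rpy [180.     0.    89.16] F [ 1.  -0.  -1.2] op 0.0358 q [ 0.26  0.74  1.41 -0.    0.99  0.28]
```

```bash
python3 -m crank '{"claw":[0,0,0,0,0,0,0,0],"delta_pos":[[0,0,0.08],[0,0,0.16],[0,0,0.24],[0,0,0.32],[0,0,0.38],[0,0,0.42],[0,0,0.42],[0,0,0.42]],"roll":[0,0,0,0,0,0,0,0]}'
python3 -m crank '{"claw":[0,0,0,0,0,0,0,0],"delta_pos":[[0,0,0.02],[0,0,0.04],[0,0,0.05],[0,0,0.06],[0,0,0.07],[0,0,0.08],[0,0,0.08],[0,0,0.08]],"roll":[0,0,0,0,0,0,0,0]}'
python3 go.py 0.592 0.238 0.02 88.8
```

```text
time: 38.85
tool_pos: [0.5919, 0.2371, 0.0216]
tool_rot: [-3.141, 0.0, 1.556]
contact_force: [-0.4, 0.6, -1.2]
opening: 0.0355
time: 39.52
tool_pos: [0.592, 0.2372, 0.02]
tool_rot: [3.141, 0.0, 1.556]
contact_force: [-1.3, -0.8, 3.0]
opening: 0.0359
delta [ 0.03  0.   -0.  ] roll 0.06
t 39.52 pos [0.592  0.2372 0.02  ] rpy [179.99   0.    89.16] F [-1.3 -0.8  3. ] op 0.0359 q [ 0.26  0.75  1.42 -0.    0.97  0.28]
```

Contact reads 3 N at the expected 20 mm. I'll release, then raise the arm clear.

```bash
python3 -m crank '{"claw":[0.42,0.46,0.52,0.6,0.65,0.65,0.65,0.65],"delta_pos":[[0,0,0],[0,0,0],[0,0,0],[0,0,0],[0,0,0],[0,0,-0.3],[0,0,-1.3],[0,0,-2.8]],"roll":[0,0,0,0,0,0,0,0]}'
python3 -m crank '{"claw":[0.65,0.65,0.65,0.65,0.65,0.65,0.65,0.65],"delta_pos":[[0,0,-1],[0,0,-2.5],[0,-1,-4],[0,-2.2,-5],[0,-3.4,-5],[0,-4.6,-5],[0,-5.8,-5],[0,-6,-5]],"roll":[0,0,0,0,0,0,0,0]}'
python3 go.py
python3 - <<'E'
from cell import robot
from h import *
import pickle
C={n:robot.read_camera(n) for n in("top","side")}; pickle.dump(C,open("c1.pkl","wb"))
crop(C["side"]["color"],200,70,360,300,"pics/fs.png",2.6); crop(C["top"]["color"],110,120,360,215,"pics/ft.png",3.2)
E
```

```text
time: 40.18
tool_pos: [0.5897, 0.2365, 0.0873]
tool_rot: [-3.134, 0.002, 1.556]
contact_force: [1.8, -0.8, -0.6]
opening: 0.0594
time: 40.85
tool_pos: [0.4376, 0.2394, 0.2156]
tool_rot: [-3.14, 0.0, 1.558]
contact_force: [0.2, 1.0, -0.0]
opening: 0.0598
t 40.85 pos [0.4376 0.2394 0.2156] rpy [-1.799e+02  1.000e-02  8.925e+01] F [ 0.2  1.  -0. ] op 0.0598 q [0.35 0.3  1.61 0.   1.23 0.36]
```

View pics/fs.png

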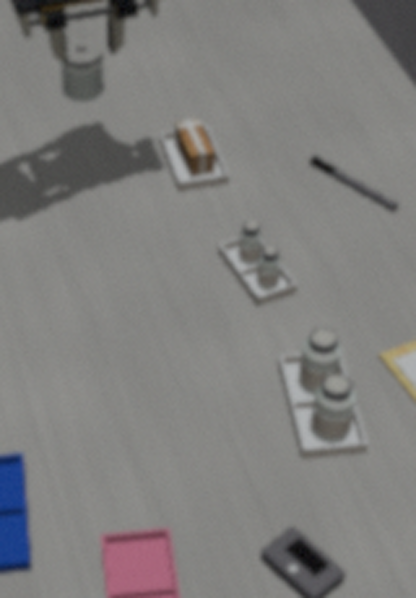

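View pics/ft.png

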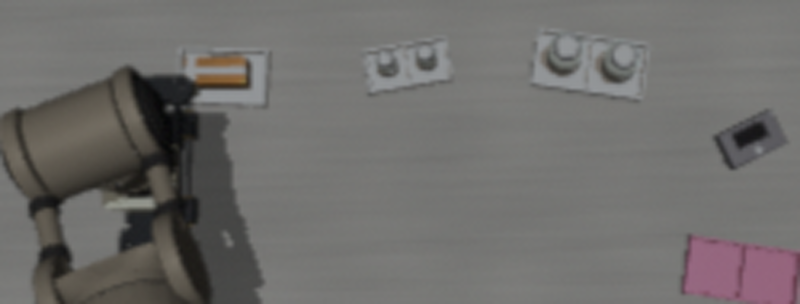

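Run:
```python
from h import *
import pickle
C=pickle.load(open("c1.pkl","rb")); c=C["side"]
x0,y0=255,105
t=cv2.resize(c["color"][y0:y0+45,x0:x0+45],None,fx=12,fy=12,interpolation=cv2.INTER_CUBIC); t=cv2.convertScaleAbs(t,alpha=1.5)
a=np.radians(89.16); L=np.array([np.cos(a),np.sin(a)]);W=np.array([L[1],-L[0]])
for z,col in((.004,(0,0,255)),(.044,(0,255,0))):
    q=[]
    for s,u in((-1,-1),(1,-1),(1,1),(-1,1)):
        xy=np.array([.592,.2372])+s*.018*W+u*.04*L; q.append(((proj(c,(*xy,z))-(x0,y0)+.5)*12).astype(int))
    cv2.polylines(t,[np.array(q)],True,col,1)
cv2.imwrite("pics/fc.png",t)
# bystanders: before/after difference
C0=pickle.load(open("c0.pkl","rb"))
for nm,n,b in(("jar","top",(112,158,133,180)),("logger","top",(330,150,360,175)),("logger","side",(295,265,340,305))):
    A=C0[n]["color"][b[1]:b[3],b[0]:b[2]].astype(int);B=C[n]["color"][b[1]:b[3],b[0]:b[2]].astype(int); print(nm,n,np.abs(A-B).mean().round(1))
```

```text
jar top 31.6
logger top 0.7
logger side 9.9
```

View pics/fc.png

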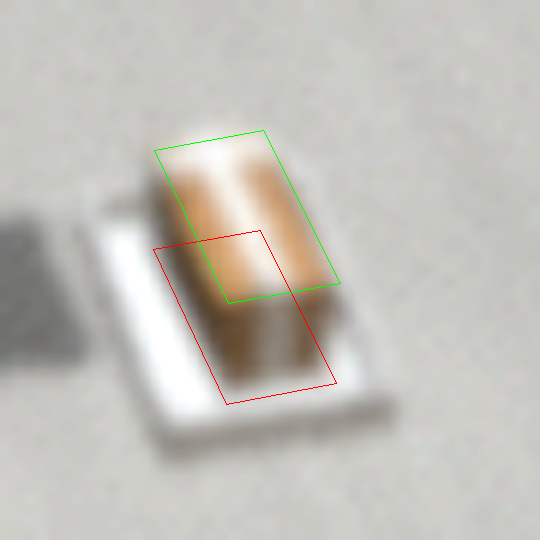

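```bash
python3 -m crank '{"claw":[0.65,0.65,0.65,0.65,0.65,0.65,0.65,0.65],"delta_pos":[[-1.5,-0.2,-0.5],[-3,-0.4,-1],[-4.5,-0.6,-1],[-6,-0.8,-1],[-7.5,-1,-1],[-9,-1,-1],[-10.5,-1,-1],[-12,-1,-1]],"roll":[0,0,0,0,0,0,0,0]}'
python3 - <<'E'
from h import *
from cell import robot
import pickle
C={n:robot.read_camera(n) for n in("top","side")}; pickle.dump(C,open("c2.pkl","wb"));C0=pickle.load(open("c0.pkl","rb"))
im=C["top"]["color"]; x0,y0,x1,y1=160,128,202,160
h=cv2.cvtColor(im,cv2.COLOR_BGR2HSV)[y0:y1,x0:x1]; m=(h[...,1]>70).astype(np.uint8); 
p=cv2.findNonZero(cv2.morphologyEx(m,cv2.MORPH_CLOSE,np.ones((5,5))))+np.array([x0,y0])
P=np.array([onplane(C["top"],q[0],.044)[:2] for q in p],np.float32)*1000; print(cv2.minAreaRect(P))
a=cv2.resize(im[y0:y1,x0:x1],None,fx=12,fy=12,interpolation=cv2.INTER_CUBIC); a=cv2.convertScaleAbs(a,alpha=1.5); cv2.imwrite("pics/ftc.png",a)
crop(C["side"]["color"],200,70,360,310,"pics/fs2.png",2.5)
for n,bb in(("top",(("jar",110,155,140,185),("log",325,148,362,178))),("side",(("jar",215,78,246,112),("log",295,268,338,304)))):
  for nm,X0,Y0,X1,Y1 in bb:
    A=np.float32(cv2.cvtColor(C0[n]["color"][Y0:Y1,X0:X1],6));B=np.float32(cv2.cvtColor(C[n]["color"][Y0:Y1,X0:X1],6)); print(n,nm,cv2.phaseCorrelate(A,B))
E
```

```text
time: 41.62
tool_pos: [0.4135, -0.063, 0.2403]
tool_rot: [3.14, 0.001, 1.556]
contact_force: [1.0, 0.1, 0.1]
opening: 0.0598
((591.2564086914062, 228.97189331054688), (66.81768798828125, 33.51627731323242), 88.56285095214844)
top jar ((0.048225098733134075, 0.00013457659632010177), 1.0212443987528483)
top log ((0.11160366838339186, 0.10124766871272683), 1.0128406878312428)
side jar ((0.290919543486055, -0.6985107302792137), 0.304691094905138)
side log ((0.6247178567732696, 0.006217803041714376), 1.1324737080821285)
```

View pics/ftc.png

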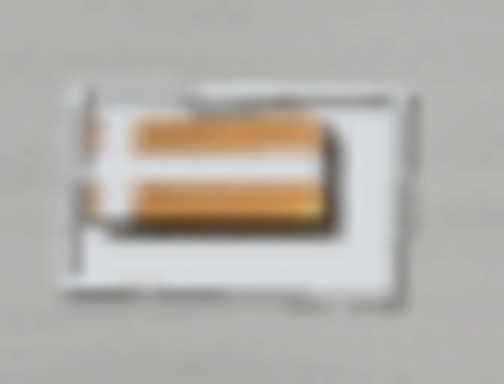

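View pics/fs2.png

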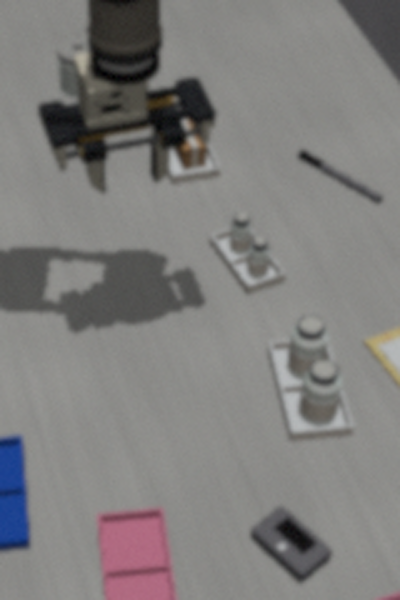

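Run:
```python
from h import *
import pickle
c=pickle.load(open("c2.pkl","rb"))["top"]
f=lambda u,z:(onplane(c,((u[0]+.5)/12-.5+160,(u[1]+.5)/12-.5+128),z)[:2]*1000).round(1)
for u in((85,168),(325,168),(205,118),(205,220)): print("carton top",f(u,.044))
for u in((63,190),(412,190),(240,88),(240,300)): print("tray rim",f(u,.016))
```

```text
carton top [594.5 280.2]
carton top [592.4 197.4]
carton top [610.9 238.7]
carton top [575.3 238.9]
tray rim [592.4 295.1]
tray rim [589.3 172.5]
tray rim [627.1 232.6]
tray rim [551.8 233.2]
```

Run:
```python
from h import *
import pickle
for f in("c0","c2"):
    C=pickle.load(open(f+".pkl","rb"))
    for n,(x0,y0,x1,y1) in(("side",(295,265,340,306)),("top",(328,148,360,178))):
        m=(C[n]["color"][y0:y1,x0:x1].max(2)<(110 if n=="side" else 95)).astype(np.uint8); M=cv2.moments(m,True); print(f,n,M["m00"],M["m10"]/M["m00"],M["m01"]/M["m00"])
from cell import robot
print(robot.observe()["contact_force"],robot.hand_in())
```

```text
c0 side 503.0 21.01590457256461 22.75944333996024
c0 top 181.0 15.193370165745856 14.640883977900552
c2 side 525.0 20.973333333333333 22.62095238095238
c2 top 205.0 15.526829268292683 14.814634146341463
the job is handed in; nothing more can be done
[-0.82727765 -0.00888191 -0.58505276] None
```

The job is done and handed in at about 42 s of the 128 s allowed. I lowered both small vials, then both large vials, one to a cell in the white trays. I then laid the carton flat in the undivided tray, same side up.

**Placing:** each piece was released only once the wrist force showed it was on the tray floor. That was 2–8 N, at the expected height each time.

**Final pictures:** all four vials stand upright in their own cells. The carton's top face measures about 83 × 36 mm, so it lies level. It is roughly 9 mm from the nearest inside wall of its tray. The gripper was raised clear and touching nothing.

**Jar and logger:**
- **Top view:** the jar shows no shift. For the logger, image correlation gave 0.1 px and a colour-mask centroid about 0.3 px (about 1 mm).
- **Side view:** for the logger, correlation suggested 0.6 px, but the centroid moved only about 0.1 px. The jar could not be checked because the arm partly hid it.
- The arm never went near either of them.

**One disagreement:** in a side-view overlay, the near bottom edge of the carton sat about 1.5 px higher than I predicted. Its top face matched, so I put this down to blur and calibration.

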